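Put the polishing laps away under their dust cup

ROBOT

A 6-joint arm with a two-finger parallel gripper is mounted at the origin on the work surface. World frame = base frame: x ahead of the robot, y to its left, z up, the work surface at z = 0. Lengths are in m, angles in rad, forces in N, time in s.
With the tool pointing down it reaches from about 0.375 to 0.9 m from the base axis. Payload 3.1 kg.
Tool frame: the origin (TCP) lies between the finger pads; the fingertips stand 8 mm ahead of it and the grasp point (between the pads) lies 11 mm behind it; z points along the fingers, y is the line along which they close (so a half turn about z gives the same grasp; the last joint's range is limited). The gripper opens to 87 mm and grips with 3 to 60 N. Pads are 19 mm wide; open, the fingers measure 117 mm over their backs; the gripper's body (75 mm by 190 mm) begins 51 mm behind the grasp point.
Start: joints at [0.927, 0.527, 1.433, -0, 1.181, -0.178], TCP at [0.28, 0.559, 0.231] pointing down, gripper open.
Joint ranges: [-3.08, 3.08], [-0.75, 2.2], [0.22, 2.44], [-1.43, 4.57], [0, 2.65], [-2.85, 2.85]. Speed limits (rad/s): [2.79, 2.79, 3.14, 3.14, 3.14, 3.14].

INTERFACE

Orientations are given as a unit quaternion [x, y, z, w].
In Python, from rig import robot gives the robot as it stands.
- The arm moves only by the tool move_arm, never from a script. Its argument "motion" is text: rows parted by semicolons, each of 5 numbers parted by spaces: the opening, from -1 (shut) to 1 (fully open), then the shift along the tool's x, y, z normalised to -1 to 1, where 1 is 0.2 m, then the turn about the tool's z normalised to -1 to 1, where 1 is pi rad. A call has 1 to 12 rows; each row is the pose to reach, as a shift and turn from the pose commanded when the call began, along the tool's axes at that moment, turning the shorter way round; what a row does not reach only later rows make up. A row lasts 1/12 s, in which the tool goes at most 41.7 mm and 7.16 degrees, less where a joint would pass 70% of its speed; a pose out of reach is approached as far as the arm can. A call with a number of a shift or a turn outside -1 to 1 is refused whole. A call with a gripper value outside its range is refused whole. The fingers move at their own pace and stop on an object; "newtons" is the grip in N (left out, the last holds). Time passes only in rows, so rows that repeat a pose let the fingers close. It gives the time, the measured TCP pose, the force, the opening and the grip force at its end, in the units of the state.
- robot.get_obs(): the state, without advancing time (a new reading comes with each control period).
- robot.camera(name): name is "side" or "top"; returns (picture, depth): 400x640x3 uint8, red, green, blue; 400x640 float32, m along the optical axis (not along the pixel's ray), 0 where there is no reading.
- robot.camera_model(name): a dict with "mtx" (3x3 intrinsics, pixels), "D" ([k1, k2, p1, p2, k3] as OpenCV has them; the pictures are not rectified), "position" and "attitude" of the camera in the world. Camera axes: x right, y down, z forward; pixel columns grow to the right and rows downward; lengths in m; the calibration is good to about 2 mm. A picture is of the moment at which its call begins. camera_model takes no time and is no camera call.
- robot.hand_in(): hands the job in; it is judged then, once.
The state is a dict: "time": time; "q": joint angles; "joint_velocities": joint speeds; "joint_torque": joint torques, N m; "position": TCP position; "tool_rot": TCP orientation; "ft_force": force on the tool from outside, world axes, zero at the start; "moment": the same for the moment, N m; "grip_width": finger opening in m; "grip_force": force on a finger pad.
Only numpy, scipy, OpenCV 4.12 (cv2) and the standard library are available. Lean on these libraries where they do the work, as an engineer would, in place of code of your own. Each camera call takes 0.05 s, during which the arm holds its last target. There are 200 camera calls.

TASK

Put the wooden polishing laps away: pile every one that is lying on the bench flat on the round steel base, in one neat centred stack. Then turn the eight-sided brass cup over and set it mouth down over the finished stack, centred on the base with its rim resting all round on the steel, without disturbing the firebrick, the findings box or the hammer.

Things in the scene. Friction and masses are not known exactly. Their poses are not given: they have to be found in the camera images.
- base: Round flat steel storage base, 110 mm across and 6 mm thick, fixed to the bench. Origin at the centre of its underside on the bench, z up. A small dark dot marks the middle of its top.
- base_top (a point): Centre of the base's flat top, 6 mm above the bench; z up. The laps are stacked here and the cup ends up mouth down here.
- cover: Octagonal brass cup, 72 mm tall, 68 mm across flats outside, 62 inside (73.6 across corners), wall 3, bottom 5 mm, 0.22 kg. Origin: centre of the closed bottom's outer face; z points from there out of the mouth. Normals of the eight 28 mm wide flats lie at 0, 45, 90.. degrees from its x axis. Starts mouth up, any yaw. Laid down, it lies steadily on any flat; grips across two facing flats.
- cover_mouth (a point): Centre of the cup's open mouth, in the plane of the rim, 72 mm from the cup's origin along its z axis.
- lap1: Round wooden polishing lap (solid disc with a small dark metal centre), 52 mm across, 10 mm thick, 35 g; origin at the centre of its underside, z along its axis. Lies flat on the bench at the start; it may be absent (then its pose is None). The six laps are alike and may be stacked in any order, either face up.
- lap2: Round wooden polishing lap (solid disc with a small dark metal centre), 52 mm across, 10 mm thick, 35 g; origin at the centre of its underside, z along its axis. Lies flat on the bench at the start; it may be absent (then its pose is None). The six laps are alike and may be stacked in any order, either face up.
- lap3: Round wooden polishing lap (solid disc with a small dark metal centre), 52 mm across, 10 mm thick, 35 g; origin at the centre of its underside, z along its axis. Lies flat on the bench at the start; it may be absent (then its pose is None). The six laps are alike and may be stacked in any order, either face up.
- lap4: Round wooden polishing lap (solid disc with a small dark metal centre), 52 mm across, 10 mm thick, 35 g; origin at the centre of its underside, z along its axis. Lies flat on the bench at the start; it may be absent (then its pose is None). The six laps are alike and may be stacked in any order, either face up.
- lap5: Round wooden polishing lap (solid disc with a small dark metal centre), 52 mm across, 10 mm thick, 35 g; origin at the centre of its underside, z along its axis. Lies flat on the bench at the start; it may be absent (then its pose is None). The six laps are alike and may be stacked in any order, either face up.
- lap6: Round wooden polishing lap (solid disc with a small dark metal centre), 52 mm across, 10 mm thick, 35 g; origin at the centre of its underside, z along its axis. Lies flat on the bench at the start; it may be absent (then its pose is None). The six laps are alike and may be stacked in any order, either face up.
- firebrick: Pale firebrick slab, 150 x 120 x 35 mm, origin at the centre of its underside. Bystander: leave it alone.
- findings_box: Clear open compartment box, 130 x 170 x 35 mm, origin at the centre of its underside. Bystander: leave it alone.
- hammer: Bench hammer about 220 mm long, lying along its x axis. Bystander: leave it alone.
Mind the look-alikes: they are no part of the job. What is shaped like the lap5 but blue or white is not meant. What is shaped like the lap2 but red is not meant.

How it is judged:
On the way, in this order (a step that is already met when the one before it is completed fails the run):
1. every lap present lies flat in one centred stack on the base, each within 7 mm of the base's centre, the cup not yet over it (horizontal distance between each of lap1, lap2, lap3, lap4, lap5, lap6 and base_top below 0.007 m and angle between the z axis of each of lap1, lap2, lap3, lap4, lap5, lap6 and the z axis of base_top, either way round below 0.1 rad and z of lap1 in the frame of base_top between -0.003 and 0.066 m and z of lap2 in the frame of base_top between -0.003 and 0.066 m and z of lap3 in the frame of base_top between -0.003 and 0.066 m and z of lap4 in the frame of base_top between -0.003 and 0.066 m and z of lap5 in the frame of base_top between -0.003 and 0.066 m and z of lap6 in the frame of base_top between -0.003 and 0.066 m and horizontal distance between cover and base_top above 0.06 m), for 0.2 s.
2. the cup stands mouth down on the base over the stack (angle between cover's own z axis and vertical above 3.07 rad and horizontal distance between cover and base_top below 0.007 m and z of cover_mouth in the frame of base_top below 0.003 m and linear speed of cover below 0.02 m/s), for 0.2 s.
At the end, for the whole second after the job is handed in: Every lap present lies flat (within 0.1 rad) on the base in one stack, each within 11 mm of the base's centre; the cup is mouth down over it, upright within 0.07 rad, within 7 mm of the base's centre, its rim within 3 mm of the base's top, at rest (all of step 2 and horizontal distance between each of lap1, lap2, lap3, lap4, lap5, lap6 and base_top below 0.011 m and angle between the z axis of each of lap1, lap2, lap3, lap4, lap5, lap6 and the z axis of base_top, either way round below 0.1 rad and z of lap1 in the frame of base_top between -0.003 and 0.066 m and z of lap2 in the frame of base_top between -0.003 and 0.066 m and z of lap3 in the frame of base_top between -0.003 and 0.066 m and z of lap4 in the frame of base_top between -0.003 and 0.066 m and z of lap5 in the frame of base_top between -0.003 and 0.066 m and z of lap6 in the frame of base_top between -0.003 and 0.066 m); the robot touches nothing.
It fails at once if the firebrick is moved more than 30 mm (distance of firebrick from where it was at the start of the episode above 0.03 m).
It fails at once if the findings box is moved more than 30 mm (distance of findings_box from where it was at the start of the episode above 0.03 m).
It fails at once if the hammer is moved more than 30 mm (distance of hammer from where it was at the start of the episode above 0.03 m).
Of lap1, lap2, lap3, lap4, lap5, lap6 only 4 to 6 are there at a start; the rules pass over those that are not, and their reading is None.
At some moment in a run one of lap1, lap2, lap3, lap4, lap5, lap6, cover may be knocked a few centimetres aside while the robot is not near it.
It also fails if it takes over 210 s, if anything falls off the work surface, if the arm or the gripper's body presses on something with over 40 N, if the wrist force passes 120 N, or if a joint passes its speed limit or range.

## Working session

There is one attempt and no reset: what is moved stays moved. The work goes in short steps, Python scripts to look and compute and a tool call to move; the robot and the scene stay as the last step left them, time stands still between calls to the robot, and variables do not carry over. Pictures are saved under pics/ and viewed, at most 14 in all, crops included, and the job is handed in when it is done.

Besides the shell and the picture viewer there is one more tool, called after "Request:" in YAML: its name, and indented under it one key for each argument. move_arm: Moves the arm, as the interface text tells. Its arguments: {"type":"object","properties":{"motion":{"type":"string"},"newtons":{"type":"number"}},"required":["motion"]}

```bash
mkdir -p pics; ls
cat > h.py <<'E'
import numpy as np, cv2
from scipy.spatial.transform import Rotation as R
from rig import robot
def cam(n):
    im,d=robot.camera(n); return im,d
def ray(n,uv):
    m=robot.camera_model(n); p=cv2.undistortPoints(np.float32(uv).reshape(-1,1,2),np.array(m["mtx"]),np.array(m["D"])).reshape(-1,2)
    A=np.array(m["attitude"]); A=A if A.shape==(3,3) else R.from_quat(A).as_matrix()
    return np.array(m["position"]),np.c_[p,np.ones(len(p))]@A.T
def onplane(n,uv,z):
    o,d=ray(n,uv); return o+d*((z-o[2])/d[:,2])[:,None]
def points(n,depth):
    v,u=np.mgrid[:400,:640]; o,d=ray(n,np.c_[u.ravel(),v.ravel()])
    return (o+d*depth.ravel()[:,None]).reshape(400,640,3)
E
python3 - <<'E'
from h import *
for n in("top","side"):
    im,d=cam(n); cv2.imwrite(f"pics/{n}0.png",im[:,:,::-1]); np.save(f"pics/{n}0.npy",d)
    m=robot.camera_model(n); print(n,m)
print(robot.get_obs())
E
```

```text
pics
top {'mtx': array([[517.29337514,   0.        , 324.19659619],
       [  0.        , 517.29337514, 190.50106353],
       [  0.        ,   0.        ,   1.        ]]), 'D': array([0.03832205, 0.        , 0.        , 0.        , 0.        ]), 'position': array([ 3.74790689e-01, -1.33595147e-03,  1.35140001e+00]), 'attitude': array([-0.70426762,  0.7045657 , -0.05556979,  0.06712891])}
side {'mtx': array([[388.1218759 ,   0.        , 317.3793622 ],
       [  0.        , 388.1218759 , 200.44979879],
       [  0.        ,   0.        ,   1.        ]]), 'D': array([-0.03279451,  0.        ,  0.        ,  0.        ,  0.        ]), 'position': array([ 0.17243338, -0.75128985,  0.75533199]), 'attitude': array([ 0.86735472, -0.22999722,  0.11418977, -0.42633059])}
{'time': 0.1, 'q': array([ 9.27459431e-01,  5.28395877e-01,  1.43377091e+00, -4.56375942e-06,
        1.18141235e+00, -1.78500055e-01]), 'joint_velocities': array([ 1.00035483e-03, -2.35509313e-03, -4.67519754e-03, -5.38917680e-04,
       -1.67378225e-06,  8.85713819e-04]), 'joint_torque': array([ 1.93249157e-04, -4.40983844e+01, -1.77149624e+01,  6.34913309e-02,
        5.33660059e-02, -5.66924120e-05]), 'position': array([0.27975347, 0.55817068, 0.22965659]), 'tool_rot': array([ 2.30330630e-01,  9.73111923e-01, -9.11402545e-04, -3.94817796e-04]), 'ft_force': array([ 0.15523035,  0.19099139, -0.7657454 ]), 'moment': array([-0.01373349, -0.01531843,  0.02478398]), 'grip_force': 0.0, 'grip_width': 0.08743325658884542}
```

View pics/top0.png

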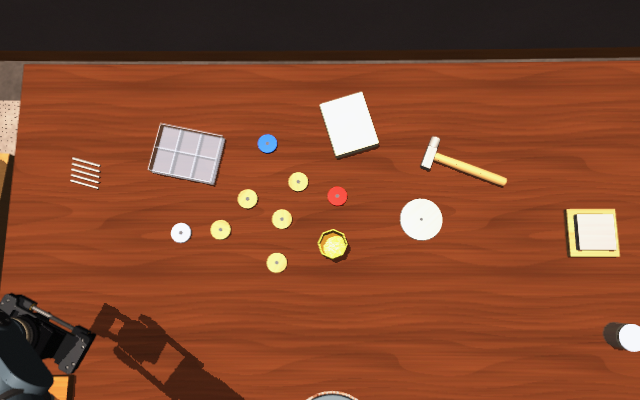

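View pics/side0.png

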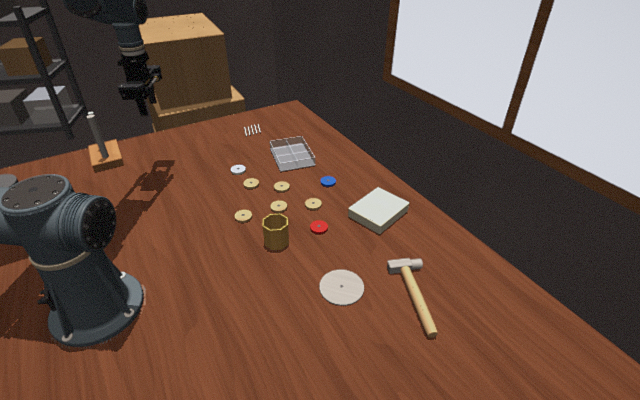

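The top view shows five wooden laps at (298,182), (247,199), (220,230), (282,219) and (277,263). The look-alikes are white at (181,233), blue at (267,144) and red at (337,196); the pale base is larger, at (421,219). The cup stands at (333,245), mouth up. I'll take the five wood-coloured discs and check them in a crop.

```bash
cat >> h.py <<'E'
def blobs(im,lo,hi,amin=60,box=None):
    m=cv2.inRange(cv2.cvtColor(im,cv2.COLOR_RGB2HSV),lo,hi)
    out=[]
    for c in cv2.findContours(m,cv2.RETR_EXTERNAL,cv2.CHAIN_APPROX_NONE)[0]:
        a=cv2.contourArea(c)
        if a<amin: continue
        (x,y),r=cv2.minEnclosingCircle(c); mo=cv2.moments(c)
        out.append((mo["m10"]/mo["m00"],mo["m01"]/mo["m00"],a,a/(np.pi*r*r)))
    return out
def tri(uvt,uvs):
    o1,d1=ray("top",[uvt]);o2,d2=ray("side",[uvs]); d1,d2=d1[0]/np.linalg.norm(d1),d2[0]/np.linalg.norm(d2)
    s=np.linalg.lstsq(np.c_[d1,-d2],o2-o1,rcond=None)[0]; a,b=o1+s[0]*d1,o2+s[1]*d2
    return (a+b)/2,np.linalg.norm(a-b)
E
python3 - <<'E'
from h import *
im=cv2.imread("pics/top0.png")[:,:,::-1].copy(); sd=cv2.imread("pics/side0.png")[:,:,::-1].copy()
hs=cv2.cvtColor(im,cv2.COLOR_RGB2HSV); hss=cv2.cvtColor(sd,cv2.COLOR_RGB2HSV)
print([hs[v,u] for u,v in[(302,186),(250,203),(333,245),(420,230),(300,230),(320,244)]],[hss[v,u] for u,v in[(248,184),(276,236),(340,295),(290,220)]])
d=np.load("pics/top0.npy"); P=points("top",d)
for u,v in[(298,186),(247,203),(220,234),(282,223),(277,267),(430,219),(333,245),(300,240),(200,300)]: print((u,v),P[v,u].round(4))
cv2.imwrite("pics/crop.png",cv2.resize(im[165:290,165:465,::-1],None,fx=2.6,fy=2.6,interpolation=cv2.INTER_CUBIC))
E
```

```text
[array([ 29,  84, 248], dtype=uint8), array([ 29,  86, 248], dtype=uint8), array([ 31,  47, 249], dtype=uint8), array([ 40,   3, 249], dtype=uint8), array([  9, 190, 150], dtype=uint8), array([ 27, 158, 223], dtype=uint8)] [array([ 22,  81, 215], dtype=uint8), array([ 18, 184,  83], dtype=uint8), array([ 18,  22, 205], dtype=uint8), array([  9, 161, 119], dtype=uint8)]
(298, 186) [0.6221 0.0898 0.0117]
(247, 203) [0.5773 0.2235 0.01  ]
(220, 234) [0.4959 0.2914 0.0105]
(282, 223) [0.524  0.1304 0.0137]
(277, 267) [0.4111 0.142  0.0076]
(430, 219) [ 0.5351 -0.2545  0.0067]
(333, 245) [ 0.4674 -0.0021  0.0072]
(300, 240) [ 0.4811  0.0841 -0.0019]
(200, 300) [3.282e-01 3.384e-01 2.000e-04]
```

View pics/crop.png

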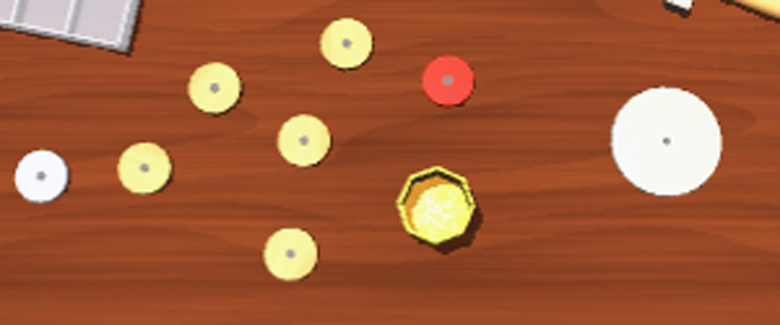

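The crop confirms five wooden discs with dark centres. Red and white are clearly different colours, the base is the big white disc with a dot at crop (666,141), and the cup stands mouth up. Next I'll measure all of it from both views.

```bash
cat >> h.py <<'E'
LO,HI=(20,50,150),(34,140,255)
def laps(im,zs=0.010):
    b=[x for x in blobs(im,LO,HI,200) if x[3]>.8 and x[2]<700]
    return b
E
python3 - <<'E'
from h import *
im,d=cam("top"); sd,_=cam("side")
L=laps(im); S=blobs(sd,(16,50,150),(28,150,255),40)
S=[s for s in S if s[3]>.35]
print("side",np.round(S,2).tolist())
for l in L:
    p=onplane("top",[l[:2]],.010)[0]
    c=[(tri(l[:2],s[:2]),s) for s in S]; (q,e),s=min(c,key=lambda t:t[0][1]+5*abs(t[0][0][2]-.01))
    print(np.round(l,2),p.round(4),"tri",q.round(4),round(e,4))
b=[x for x in blobs(im,(0,0,200),(179,25,255),800) if 380<x[0]<460]; bs=[x for x in blobs(sd,(0,0,150),(30,50,255),500) if 310<x[0]<370 and x[1]>260]
print(b,bs); print(onplane("top",[b[0][:2]],.006),tri(b[0][:2],bs[0][:2]) if bs else 0)
# cup rim
m=cv2.inRange(cv2.cvtColor(im,cv2.COLOR_RGB2HSV),(18,30,60),(36,255,255)); m[:,:310]=0;m[:,360:]=0;m[:215]=0;m[275:]=0
c=max(cv2.findContours(m,0,1)[0],key=cv2.contourArea); h=cv2.convexHull(c)
P=onplane("top",h.reshape(-1,2),.072); (cx,cy),(w,hh),a=cv2.minAreaRect(P[:,:2].astype(np.float32)*1000)
print("cup",cx,cy,w,hh,a); print(P[:,:2].round(4).tolist())
D=points("top",d); q=D[m>0]; print("rim z",np.percentile(q[:,2],[5,50,80,90,95,99]))
E
```

```text
side [[242.82, 214.71, 132.5, 0.6], [278.28, 205.11, 124.5, 0.6], [312.92, 202.59, 119.0, 0.58], [281.27, 185.42, 97.5, 0.53], [250.61, 182.17, 94.5, 0.5]]
[276.34 262.24 291.5    0.91] [0.4232 0.1437 0.01  ] tri [0.4246 0.1439 0.0048] 0.0027
[220.09 229.33 284.     0.89] [0.5081 0.2917 0.01  ] tri [0.5099 0.2924 0.0052] 0.0026
[281.36 218.64 279.5    0.91] [0.5359 0.1326 0.01  ] tri [0.5377 0.1326 0.0054] 0.0026
[247.08 198.42 269.     0.89] [0.5895 0.2236 0.01  ] tri [0.5916 0.224  0.0052] 0.0028
[297.77 181.22 268.5    0.9 ] [0.6353 0.0907 0.01  ] tri [0.6376 0.0905 0.0054] 0.003
[(420.8925566343042, 218.99909385113267, 1287.5, 0.9342092489057763)] [(341.3511034680424, 286.6490398394955, 1163.0, 0.7672353030952175)]
[[ 0.53513945 -0.23103744  0.006     ]] (array([ 0.53740866, -0.23293766, -0.00151487]), np.float64(0.0029652817837247532))
cup 466.4311218261719 -0.6099433898925781 70.62425994873047 69.51476287841797 18.671424865722656
[[0.5025, -0.0046], [0.495, -0.0219], [0.4926, -0.0268], [0.4901, -0.0293], [0.4679, -0.0366], [0.463, -0.0365], [0.4507, -0.0315], [0.441, -0.0266], [0.4385, -0.0241], [0.4361, -0.0192], [0.4288, 0.0005], [0.4337, 0.0127], [0.4385, 0.0226], [0.4434, 0.0275], [0.4483, 0.0299], [0.4704, 0.0374], [0.4901, 0.0276], [0.495, 0.0226], [0.4975, 0.0177], [0.5025, 0.0028]]
rim z [-0.00023978  0.0062176   0.05880604  0.07178059  0.07385408  0.07694691]
```

```bash
cat >> h.py <<'E'
def go(x,y,z,yaw=90):
    o=robot.get_obs(); M=R.from_quat(o["tool_rot"]).as_matrix(); d=M.T@(np.array([x,y,z])-o["position"])
    a=np.degrees(np.arctan2(M[1,1],M[0,1])); t=(yaw-a+90)%180-90
    print("t %.2f pos %s yaw %.1f q6 %.2f w %.4f F %s -> shift %s turn %.4f"%(o["time"],o["position"].round(4),a,o["q"][5],o["grip_width"],np.round(o["ft_force"],1),(d/.2).round(4),-t/180))
E
python3 -c "
from h import *
go(.509,.292,.12)"
```

```text
t 0.20 pos [0.2799 0.5584 0.2299] yaw 63.4 q6 -0.18 w 0.0871 F [-0.6 -0.2 -0.4] -> shift [-1.6213 -0.6763  0.5501] turn -0.1479
```

Request:
move_arm:
  motion: "0.6 -0.9 -0.34 0.2 -0.148;0.6 -0.9 -0.34 0.2 -0.148;0.6 -0.9 -0.34 0.2 -0.148;0.6 -0.9 -0.34 0.2 -0.148;0.6 -0.9 -0.34 0.2 -0.148;0.6 -0.9 -0.34 0.2 -0.148;0.6 -0.9 -0.34 0.2 -0.148;0.6 -0.9 -0.34 0.2 -0.148"

```text
time: 0.87
position: [0.4104, 0.4173, 0.1905]
tool_rot: [0.0, 1.0, 0.0, -0.0]
ft_force: [-0.7, -0.5, -0.0]
grip_width: 0.0697
grip_force: 0.0
```

```bash
python3 -c "
from h import *
go(.509,.292,.05)"
```

```text
t 0.87 pos [0.4104 0.4173 0.1905] yaw 89.9 q6 -0.97 w 0.0697 F [-0.7 -0.5 -0. ] -> shift [-0.494  -0.626   0.7018] turn -0.0003
```

Request:
move_arm:
  motion: "0.6 -0.49 -0.626 0.6 0;0.6 -0.49 -0.626 0.6 0;0.6 -0.49 -0.626 0.6 0;0.6 -0.49 -0.626 0.6 0;0.6 -0.49 -0.626 0.7 0;0.6 -0.49 -0.626 0.8 0;0.6 -0.49 -0.626 0.85 0;0.6 -0.49 -0.626 0.9 0;0.6 -0.49 -0.626 0.9 0;0 -0.49 -0.626 0.9 0;0 -0.49 -0.626 0.9 0;0 -0.49 -0.626 0.9 0"
  newtons: 15

```text
time: 1.87
position: [0.5088, 0.2932, 0.012]
tool_rot: [-0.001, 1.0, 0.0, 0.001]
ft_force: [0.2, -0.4, 1.2]
grip_width: 0.0572
grip_force: 0.1
```

```bash
python3 -c "
from h import *
go(.509,.292,.010)
im,d=cam('top');sd,_=cam('side')
cv2.imwrite('pics/c1.png',np.vstack([cv2.resize(im[180:270,140:300,::-1],(640,360)),cv2.resize(sd[120:220,190:350,::-1],(384,240)).repeat(1,0) if 0 else np.zeros((1,640,3),np.uint8)]))"
```

```text
t 1.87 pos [0.5088 0.2932 0.012 ] yaw 90.1 q6 -1.24 w 0.0572 F [ 0.2 -0.4  1.2] -> shift [-0.0008 -0.0059  0.0101] turn 0.0005
```

Request:
move_arm:
  motion: "-0.2 0 0 0 0;-0.2 0 0 0 0;-0.2 0 0 0 0;-0.2 0 0 0 0"

```text
time: 2.3
position: [0.5089, 0.2928, 0.0118]
tool_rot: [0.0, 1.0, 0.001, 0.001]
ft_force: [-1.5, 1.9, 6.7]
grip_width: 0.0515
grip_force: 15.0
```

```bash
python3 -c "
from h import *
go(.5,.15,.10)
im,d=cam('top');sd,_=cam('side')
cv2.imwrite('pics/c1.png',cv2.resize(sd[130:220,180:330,::-1],(750,450)))"
```

```text
t 2.30 pos [0.5089 0.2928 0.0118] yaw 90.0 q6 -1.24 w 0.0515 F [-1.5  1.9  6.7] -> shift [ 0.0437 -0.7133 -0.442 ] turn -0.0000
```

View pics/c1.png

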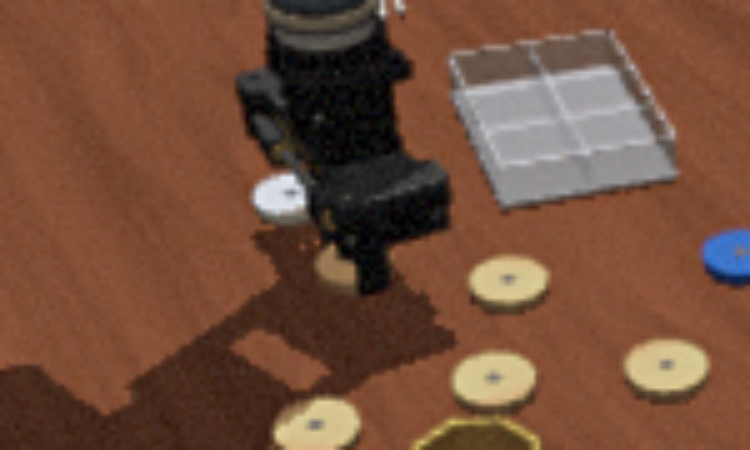

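The side crop shows the lap gripped between the pads (about (345,268)) with the neighbours untouched.

Request:
move_arm:
  motion: "-0.2 0 0 -0.2 0;-0.2 0 0 -0.4 0;-0.2 0 0 -0.54 0;-0.2 0 -0.2 -0.54 0;-0.2 0 -0.4 -0.54 0;-0.2 0 -0.6 -0.54 0;-0.2 0 -0.8 -0.54 0;-0.2 0 -1 -0.54 0;-0.2 0 -1 -0.54 0"

```text
time: 3.15
position: [0.509, 0.0858, 0.1187]
tool_rot: [0.003, 1.0, -0.001, 0.0]
ft_force: [-0.5, 1.1, -1.0]
grip_width: 0.0514
grip_force: 15.0
```

Request:
move_arm:
  motion: "-0.2 0 -0.2 0 0;-0.2 0 -0.4 0 0;-0.2 0 -0.6 0 0;-0.2 0 -0.8 0 0;-0.2 0 -1 0 0"

```text
time: 3.57
position: [0.5084, -0.1094, 0.1187]
tool_rot: [-0.0, 1.0, -0.0, 0.0]
ft_force: [0.7, -0.0, -0.3]
grip_width: 0.0512
grip_force: 15.0
```

```bash
python3 -c "
from h import *
go(.536,-.232,.018)"
```

```text
t 3.57 pos [ 0.5084 -0.1094  0.1187] yaw 90.0 q6 -2.00 w 0.0512 F [ 0.7 -0.  -0.3] -> shift [-0.1379 -0.6129  0.5034] turn 0.0001
```

Request:
move_arm:
  motion: "-0.2 -0.138 -0.2 0 0;-0.2 -0.138 -0.4 0 0;-0.2 -0.138 -0.613 0 0;-0.2 -0.138 -0.613 0.2 0;-0.2 -0.138 -0.613 0.35 0;-0.2 -0.138 -0.613 0.44 0;-0.2 -0.138 -0.613 0.49 0;-0.2 -0.138 -0.613 0.5 0;-0.2 -0.138 -0.613 0.5 0"

```text
time: 4.32
position: [0.5364, -0.2302, 0.0184]
tool_rot: [-0.0, 1.0, 0.0, -0.0]
ft_force: [0.5, -0.4, 0.5]
grip_width: 0.0514
grip_force: 15.0
```

Request:
move_arm:
  motion: "0.4 0 0 0 0;0.4 0 0 0 0;0.4 0 0 0 0;0.4 0 0 0 0;0.4 0 0 -0.2 0;0.4 0 0 -0.45 0;0.4 0 0.2 -0.5 0;0.4 0 0.4 -0.5 0;0.4 0 0.6 -0.5 0;0.4 0 0.8 -0.5 0;0.4 0 1 -0.5 0;0.4 0 1 -0.5 0"

```text
time: 5.32
position: [0.5341, -0.0237, 0.1191]
tool_rot: [-0.003, 1.0, 0.001, -0.001]
ft_force: [-0.6, -0.2, -1.2]
grip_width: 0.0608
grip_force: 0.0
```

```bash
cat >> h.py <<'E'
def scan(name=None,bside=False):
    im,d=cam("top"); sd,_=cam("side")
    for l in laps(im):
        z=.010 if onplane("top",[l[:2]],.01)[0,1]>-.15 else .016
        print("lap",np.round(l[:2],1),onplane("top",[l[:2]],z)[0].round(4))
    for s in blobs(sd,(16,50,150),(28,150,255),40):
        if s[3]>.35: print("side lap",np.round(s[:2],1),onplane("side",[s[:2]],.008)[0].round(4))
    if name: cv2.imwrite(f"pics/{name}.png",np.vstack([cv2.resize(im[150:290,160:480,::-1],(640,280)),cv2.resize(sd[140:320,180:420,::-1],(400,300)) if 0 else cv2.copyMakeBorder(cv2.resize(sd[140:320,180:420,::-1],(400,300)),0,0,0,240,0)]))
    return im,sd,d
E
python3 -c "
from h import *
scan('p1'); go(.536,-.232,.018)"
```

```text
lap [420.4 218.1] [ 0.5363 -0.2282  0.016 ]
lap [281.4 218.6] [0.5359 0.1326 0.01  ]
lap [247.1 198.4] [0.5896 0.2236 0.01  ]
lap [297.8 181.2] [0.6353 0.0906 0.01  ]
side lap [341.2 282.6] [ 0.5409 -0.2289  0.008 ]
side lap [242.7 214.7] [0.4246 0.1399 0.008 ]
side lap [278.3 205.1] [0.5378 0.1294 0.008 ]
side lap [280.9 185.6] [0.5897 0.2196 0.008 ]
side lap [235.5  95. ] [0.7263 1.0218 0.008 ]
side lap [177.3  28. ] [0.7959 2.4891 0.008 ]
t 5.42 pos [ 0.5362 -0.0289  0.1191] yaw 90.2 q6 -1.84 w 0.0608 F [ 0.3  0.2 -0.4] -> shift [ 0.0056 -1.0154  0.5062] turn 0.0014
```

View pics/p1.png

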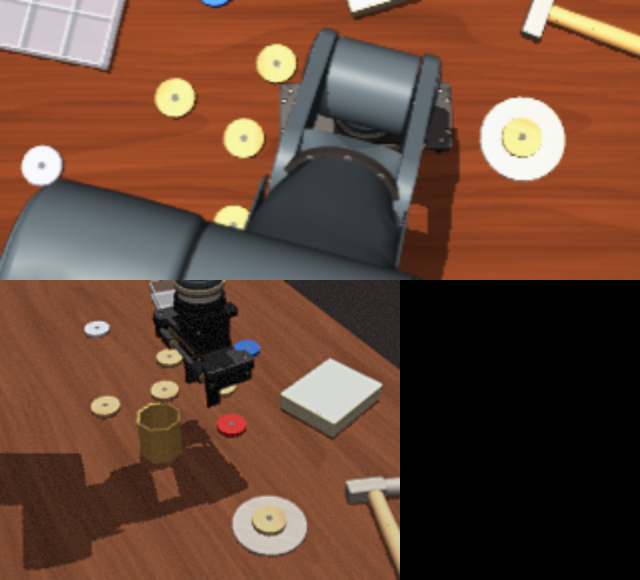

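One lap sits on the base, about 3 mm too far to the left; the others are still where they were. Next is the lap at (281,219).

Request:
move_arm:
  motion: "0.5 0 0.2 0 0;0.5 0 0.4 0 0;0.5 0 0.6 0 0;0.5 0 0.8 0 0;0.5 0 0.8 0 0;0.5 0 0.8 0.2 0;0.5 0 0.8 0.35 0;0.5 0 0.8 0.45 0;0.5 0 0.8 0.5 0;0.5 0 0.8 0.535 0;0.5 0 0.8 0.535 0;0.5 0 0.8 0.535 0"

```text
time: 6.42
position: [0.5371, 0.1287, 0.0121]
tool_rot: [0.0, 1.0, -0.0, 0.001]
ft_force: [0.2, 0.9, -0.3]
grip_width: 0.0651
grip_force: 0.0
```

```bash
python3 -c "
from h import *
go(.536,.131,.012)"
```

```text
t 6.42 pos [0.5371 0.1287 0.0121] yaw 89.9 q6 -1.54 w 0.0651 F [ 0.2  0.9 -0.3] -> shift [0.0054 0.0117 0.0004] turn -0.0003
```

Request:
move_arm:
  motion: "-0.2 0 0.01 0 0;-0.2 0 0.01 0 0;-0.2 0 0.01 0 0;-0.2 0 0.01 0 0;-0.2 0 0.01 0 0;-0.2 0 0.01 -0.2 0;-0.2 0 0.01 -0.4 0;-0.2 0 0.01 -0.54 0;-0.2 0 -0.2 -0.54 0;-0.2 0 -0.4 -0.54 0;-0.2 0 -0.6 -0.54 0;-0.2 0 -0.8 -0.54 0"

```text
time: 7.42
position: [0.5359, -0.0316, 0.12]
tool_rot: [-0.001, 1.0, -0.0, 0.0]
ft_force: [0.4, -0.9, -0.5]
grip_width: 0.0512
grip_force: 15.0
```

Request:
move_arm:
  motion: "-0.2 0 -0.2 0 0;-0.2 0 -0.4 0 0;-0.2 0 -0.6 0 0;-0.2 0 -0.8 0 0;-0.2 0 -0.9 0 0;-0.2 0 -0.9 0 0;-0.2 0 -0.9 0 0;-0.2 0 -0.9 0 0"

```text
time: 8.08
position: [0.5354, -0.2094, 0.1192]
tool_rot: [-0.0, 1.0, 0.001, -0.001]
ft_force: [0.0, 0.2, 0.1]
grip_width: 0.0514
grip_force: 15.0
```

```bash
python3 -c "
from h import *
go(.535,-.2335,.0285)"
```

```text
t 8.08 pos [ 0.5354 -0.2094  0.1192] yaw 90.0 q6 -2.14 w 0.0514 F [0.  0.2 0.1] -> shift [ 0.0015 -0.1212  0.4534] turn 0.0000
```

Request:
move_arm:
  motion: "-0.2 0 -0.12 0.2 0;-0.2 0 -0.12 0.3 0;-0.2 0 -0.12 0.4 0;-0.2 0 -0.12 0.43 0;-0.2 0 -0.12 0.45 0;-0.2 0 -0.12 0.45 0;-0.2 0 -0.12 0.45 0;0.4 0 -0.12 0.45 0;0.4 0 -0.12 0.45 0;0.4 0 -0.12 0.45 0;0.4 0 -0.12 0.45 0"

```text
time: 9.0
position: [0.5366, -0.2348, 0.0302]
tool_rot: [-0.0, 1.0, -0.0, 0.001]
ft_force: [-0.4, 0.8, -0.8]
grip_width: 0.0601
grip_force: 0.0
```

Request:
move_arm:
  motion: "0.4 0 0 -0.2 0;0.4 0 0 -0.45 0;0.4 0 0.2 -0.45 0;0.4 0 0.4 -0.45 0;0.4 0 0.6 -0.45 0;0.4 0 0.8 -0.45 0;0.4 0 1 -0.45 0;0.4 0 1 -0.45 0"

```text
time: 9.67
position: [0.534, -0.0278, 0.1197]
tool_rot: [-0.003, 1.0, 0.002, -0.001]
ft_force: [0.2, 0.5, -0.4]
grip_width: 0.0609
grip_force: 0.0
```

Run:
```python
from h import *
im,sd,d=scan(); print(onplane("top",[laps(im)[0][:2]],.026))
# pick the one near base with true height
for l in laps(im): print(l[:2],onplane("top",[l[:2]],.026)[0].round(4))
go(.635,.089,.012)
```

```text
lap [421.6 217.8] [ 0.537  -0.2312  0.016 ]
lap [247.1 198.4] [0.5896 0.2236 0.01  ]
lap [297.8 181.2] [0.6353 0.0907 0.01  ]
side lap [342. 281.] [ 0.5453 -0.2256  0.008 ]
side lap [242.7 214.7] [0.4245 0.1398 0.008 ]
side lap [280.9 185.7] [0.5895 0.2191 0.008 ]
side lap [177.9  27.9] [0.8    2.4881 0.008 ]
[[ 0.53577431 -0.22946261  0.026     ]]
(421.57571059431524, 217.82894056847545) [ 0.5358 -0.2295  0.026 ]
(247.07835820895522, 198.38805970149255) [0.587 0.221 0.026]
(297.7740533829919, 181.2228429546865) [0.6322 0.0896 0.026 ]
t 9.77 pos [ 0.5361 -0.033   0.1198] yaw 90.2 q6 -1.84 w 0.0611 F [-0.4 -0.4 -0.4] -> shift [-0.4968  0.6083  0.5391] turn 0.0013
```

Request:
move_arm:
  motion: "0.5 -0.2 0.2 0 0;0.5 -0.3 0.4 0 0;0.5 -0.4 0.5 0 0;0.5 -0.495 0.6 0 0;0.5 -0.495 0.605 0 0;0.5 -0.495 0.605 0.2 0;0.5 -0.495 0.605 0.35 0;0.5 -0.495 0.605 0.45 0;0.5 -0.495 0.605 0.5 0;0.5 -0.495 0.605 0.54 0;0.5 -0.495 0.605 0.54 0;0.5 -0.495 0.605 0.54 0"

```text
time: 10.77
position: [0.6359, 0.0855, 0.0122]
tool_rot: [0.0, 1.0, -0.0, 0.001]
ft_force: [-1.1, -0.4, 1.3]
grip_width: 0.0653
grip_force: 0.0
```

```bash
python3 -c "
from h import *
go(.635,.088,.012)"
```

```text
t 10.77 pos [0.6359 0.0855 0.0122] yaw 89.9 q6 -1.61 w 0.0653 F [-1.1 -0.4  1.3] -> shift [0.0047 0.0124 0.0009] turn -0.0003
```

Request:
move_arm:
  motion: "-0.2 0 0.01 0 0;-0.2 0 0.01 0 0;-0.2 0 0.01 0 0;-0.2 0 0.01 0 0;-0.2 0 0.01 0 0;-0.2 0 0.01 -0.2 0;-0.2 0 0.01 -0.4 0;-0.2 0 0.01 -0.54 0;-0.2 0.1 -0.2 -0.54 0;-0.2 0.2 -0.4 -0.54 0;-0.2 0.3 -0.6 -0.54 0;-0.2 0.4 -0.8 -0.54 0"

```text
time: 11.77
position: [0.5605, -0.0619, 0.12]
tool_rot: [-0.001, 1.0, -0.0, 0.0]
ft_force: [0.0, -1.1, -0.2]
grip_width: 0.0511
grip_force: 15.0
```

Request:
move_arm:
  motion: "-0.2 0.1 -0.2 0 0;-0.2 0.1 -0.4 0 0;-0.2 0.1 -0.6 0 0;-0.2 0.1 -0.7 0 0;-0.2 0.1 -0.75 0 0;-0.2 0.1 -0.75 0 0;-0.2 0.1 -0.75 0 0;-0.2 0.1 -0.75 0 0"

```text
time: 12.43
position: [0.5409, -0.2089, 0.1192]
tool_rot: [-0.001, 1.0, 0.001, -0.001]
ft_force: [0.1, -0.5, -0.9]
grip_width: 0.051
grip_force: 15.0
```

```bash
python3 -c "
from h import *
go(.5345,-.235,.0385)"
```

```text
t 12.43 pos [ 0.5409 -0.2089  0.1192] yaw 90.1 q6 -2.13 w 0.0510 F [ 0.1 -0.5 -0.9] -> shift [ 0.0318 -0.1312  0.4035] turn 0.0005
```

Request:
move_arm:
  motion: "-0.2 0.03 -0.13 0.15 0;-0.2 0.03 -0.13 0.25 0;-0.2 0.03 -0.13 0.35 0;-0.2 0.03 -0.13 0.38 0;-0.2 0.03 -0.13 0.4 0;-0.2 0.03 -0.13 0.4 0;-0.2 0.03 -0.13 0.4 0;0.4 0.03 -0.13 0.4 0;0.4 0.03 -0.13 0.4 0;0.4 0.03 -0.13 0.4 0;0.4 0.03 -0.13 0.4 0"

```text
time: 13.35
position: [0.5358, -0.2372, 0.0401]
tool_rot: [-0.0, 1.0, -0.0, 0.0]
ft_force: [0.2, -0.4, 0.4]
grip_width: 0.0601
grip_force: 0.0
```

Request:
move_arm:
  motion: "0.4 0 0 -0.2 0;0.4 0 0 -0.4 0;0.4 0 0.2 -0.4 0;0.4 0 0.4 -0.4 0;0.4 0 0.6 -0.4 0;0.4 0 0.8 -0.4 0;0.4 0 1 -0.4 0;0.4 0 1 -0.4 0"

```text
time: 14.02
position: [0.5333, -0.0303, 0.1196]
tool_rot: [-0.003, 1.0, 0.002, -0.002]
ft_force: [-1.2, 0.4, -0.3]
grip_width: 0.061
grip_force: 0.0
```

Run:
```python
from h import *
im,sd,d=scan('p3')
for l in laps(im): print(l[:2],onplane("top",[l[:2]],.036)[0].round(4))
go(.5895,.220,.012)
```

```text
lap [247.1 198.4] [0.5895 0.2236 0.01  ]
side lap [342.6 279.1] [ 0.5501 -0.221   0.008 ]
side lap [242.8 214.7] [0.4247 0.1397 0.008 ]
side lap [280.8 185.8] [0.5891 0.2188 0.008 ]
side lap [235.3  94.8] [0.7263 1.0246 0.008 ]
side lap [178.1  27.9] [0.8023 2.4892 0.008 ]
(247.10594795539035, 198.4089219330855) [0.5853 0.2192 0.036 ]
t 14.12 pos [ 0.5354 -0.0355  0.1198] yaw 90.2 q6 -1.85 w 0.0613 F [ 0.4 -0.5  0.2] -> shift [-0.2754  1.2766  0.5388] turn 0.0012
```

View pics/p3.png

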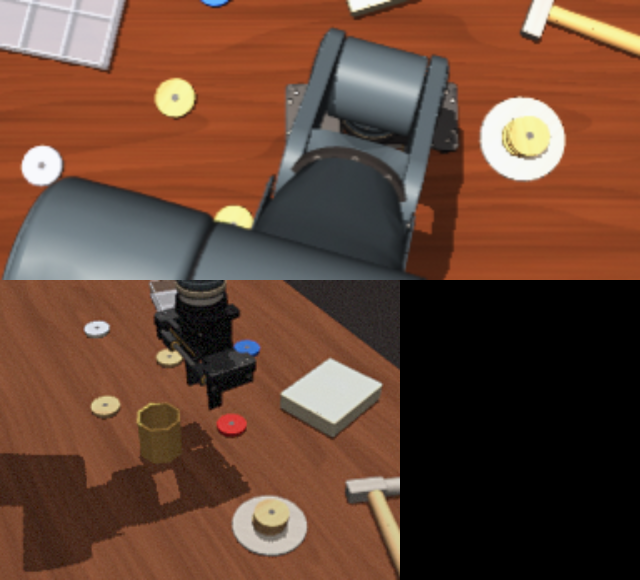

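Three laps are on the base. The pile is a few mm staggered, with the top one to the right at about (424,218), so I'll measure it from its centre dot.

```bash
cat >> h.py <<'E'
def dot(im,n,uv,r=4):
    u,v=map(round,uv); g=cv2.cvtColor(im,cv2.COLOR_RGB2GRAY).astype(float)[v-r:v+r+1,u-r:u+r+1]
    w=np.clip(np.median(g)-12-g,0,None); yy,xx=np.mgrid[v-r:v+r+1,u-r:u+r+1]
    return (w*xx).sum()/w.sum(),(w*yy).sum()/w.sum()
E
python3 - <<'E'
from h import *
im0=cv2.imread("pics/top0.png")[:,:,::-1].copy(); sd0=cv2.imread("pics/side0.png")[:,:,::-1].copy()
b=dot(im0,0,(421,219)); bs=dot(sd0,0,(342,287),3)
print("base",b,onplane("top",[b],.006)[0].round(4),bs,onplane("side",[bs],.006)[0].round(4),tri(b,bs))
im,_=cam("top"); sd,_=cam("side")
a=dot(im,0,(424,218)); s=dot(sd,0,(343,279),3)
print("lap3",a,onplane("top",[a],.036)[0].round(4),s,onplane("side",[s],.036)[0].round(4),tri(a,s))
E
```

```text
base (np.float64(420.8993710691824), np.float64(218.79245283018867)) [ 0.5357 -0.2311  0.006 ] (np.float64(341.1585014409222), np.float64(285.78962536023056)) [ 0.5363 -0.236   0.006 ] (array([ 0.53737218, -0.23238541,  0.00127105]), np.float64(0.0024307143735944558))
lap3 (np.float64(424.49024707412224), np.float64(217.2743823146944)) [ 0.536  -0.2352  0.036 ] (np.float64(342.52962962962965), np.float64(278.7074074074074)) [ 0.5363 -0.2398  0.036 ] (array([ 0.5374988 , -0.2363988 ,  0.03158568]), np.float64(0.002116666458235682))
```

Request:
move_arm:
  motion: "0.5 -0.1 0.2 0 0;0.5 -0.2 0.4 0 0;0.5 -0.275 0.6 0 0;0.5 -0.275 0.8 0 0;0.5 -0.275 1 0 0;0.5 -0.275 1 0 0;0.5 -0.275 1 0 0;0.5 -0.275 1 0 0;0.5 -0.275 1 0 0;0.5 -0.275 1 0 0;0.5 -0.275 1 0 0"

```text
time: 15.13
position: [0.5908, 0.161, 0.1196]
tool_rot: [0.001, 1.0, -0.0, -0.0]
ft_force: [0.1, 0.5, -0.5]
grip_width: 0.0653
grip_force: 0.0
```

```bash
python3 -c "
from h import *
go(.5895,.2215,.012)"
```

```text
t 15.13 pos [0.5908 0.161  0.1196] yaw 89.8 q6 -1.48 w 0.0653 F [ 0.1  0.5 -0.5] -> shift [0.007  0.3027 0.5378] turn -0.0009
```

Request:
move_arm:
  motion: "0.5 0.007 0.2 0 0;0.5 0.007 0.3 0 0;0.5 0.007 0.3 0.2 0;0.5 0.007 0.3 0.4 0;0.5 0.007 0.3 0.5 0;0.5 0.007 0.3 0.54 0;0.5 0.007 0.3 0.54 0;-0.2 0.007 0.3 0.54 0;-0.2 0.007 0.3 0.54 0;-0.2 0.007 0.3 0.54 0;-0.2 0.007 0.3 0.54 0;-0.2 0.007 0.3 0.54 0"

```text
time: 16.13
position: [0.5901, 0.2228, 0.0127]
tool_rot: [-0.0, 1.0, 0.0, 0.001]
ft_force: [-0.0, -1.6, 2.8]
grip_width: 0.0508
grip_force: 15.0
```

Request:
move_arm:
  motion: "-0.2 0 0 -0.2 0;-0.2 0 0 -0.4 0;-0.2 0 0 -0.54 0;-0.2 0.1 -0.2 -0.54 0;-0.2 0.15 -0.4 -0.54 0;-0.2 0.2 -0.6 -0.54 0;-0.2 0.25 -0.8 -0.54 0;-0.2 0.27 -1 -0.54 0;-0.2 0.27 -1 -0.54 0"

```text
time: 16.88
position: [0.5346, 0.0166, 0.1199]
tool_rot: [0.003, 1.0, -0.001, 0.0]
ft_force: [0.2, -0.6, -0.1]
grip_width: 0.0511
grip_force: 15.0
```

Request:
move_arm:
  motion: "-0.2 0 -0.2 0 0;-0.2 0 -0.4 0 0;-0.2 0 -0.6 0 0;-0.2 0 -0.8 0 0;-0.2 0 -1 0 0;-0.2 0 -1 0 0;-0.2 0 -1 0 0;-0.2 0 -1 0 0"

```text
time: 17.55
position: [0.5347, -0.1764, 0.1194]
tool_rot: [0.0, 1.0, 0.001, -0.0]
ft_force: [-0.5, -0.2, -0.4]
grip_width: 0.0511
grip_force: 15.0
```

```bash
python3 -c "
from h import *
go(.535,-.233,.053)"
```

```text
t 17.55 pos [ 0.5347 -0.1764  0.1194] yaw 90.0 q6 -2.09 w 0.0511 F [-0.5 -0.2 -0.4] -> shift [-0.0021 -0.2832  0.3319] turn -0.0002
```

Request:
move_arm:
  motion: "-0.2 -0.002 -0.15 0.1 0;-0.2 -0.002 -0.275 0.2 0;-0.2 -0.002 -0.275 0.3 0;-0.2 -0.002 -0.275 0.33 0;-0.2 -0.002 -0.275 0.33 0;-0.2 -0.002 -0.275 0.33 0;-0.2 -0.002 -0.275 0.33 0;-0.2 -0.002 -0.275 0.33 0"

```text
time: 18.22
position: [0.5363, -0.2313, 0.0548]
tool_rot: [-0.001, 1.0, -0.001, 0.001]
ft_force: [-0.6, -0.1, 0.2]
grip_width: 0.0513
grip_force: 15.0
```

```bash
python3 -c "
from h import *
go(.535,-.233,.049)"
```

```text
t 18.22 pos [ 0.5363 -0.2313  0.0548] yaw 90.1 q6 -2.17 w 0.0513 F [-0.6 -0.1  0.2] -> shift [ 0.0065 -0.0085  0.0291] turn 0.0006
```

Next is the last lap at top-camera (.4232,.1437), so in the arm frame about (.424,.142).

Request:
move_arm:
  motion: "-0.2 0.006 -0.008 0.015 0;-0.2 0.006 -0.008 0.025 0;-0.2 0.006 -0.008 0.029 0;-0.2 0.006 -0.008 0.029 0;-0.2 0.006 -0.008 0.029 0;0.4 0.006 -0.008 0.029 0;0.4 0.006 -0.008 0.029 0;0.4 0.006 -0.008 0.029 0;0.4 0.006 -0.008 0.029 0"

```text
time: 18.97
position: [0.5342, -0.2336, 0.0475]
tool_rot: [-0.0, 1.0, 0.0, -0.0]
ft_force: [-0.7, 0.4, -0.2]
grip_width: 0.0601
grip_force: 0.0
```

Request:
move_arm:
  motion: "0.4 0 0 -0.2 0;0.4 0 0 -0.35 0;0.4 0 0.2 -0.35 0;0.4 0 0.4 -0.35 0;0.4 0 0.6 -0.35 0;0.4 0 0.8 -0.35 0;0.4 0 1 -0.35 0;0.4 0 1 -0.35 0;0.4 0 1 -0.35 0;0.4 0 1 -0.35 0;0.4 0 1 -0.35 0"

```text
time: 19.88
position: [0.5348, -0.0349, 0.1177]
tool_rot: [0.001, 1.0, -0.0, 0.0]
ft_force: [-0.0, -0.5, -0.1]
grip_width: 0.061
grip_force: 0.0
```

Run:
```python
from h import *
im,sd,d=scan()
hv=cv2.inRange(cv2.cvtColor(im,cv2.COLOR_RGB2HSV),LO,HI)[200:240,400:445]; print(cv2.moments(hv)["m00"]/255)
a=dot(im,0,(424,217)); print(a,onplane("top",[a],.046)[0].round(4))
go(.424,.142,.012)
```

```text
side lap [342.  275.9] [ 0.5543 -0.2116  0.008 ]
side lap [242.7 214.7] [0.4246 0.1399 0.008 ]
side lap [178.7  27.9] [0.8059 2.4857 0.008 ]
367.0
(np.float64(423.9636608344549), np.float64(217.48048452220726)) [ 0.5342 -0.232   0.046 ]
t 19.98 pos [ 0.5346 -0.0352  0.1177] yaw 89.9 q6 -1.84 w 0.0606 F [-0.1  0.5  0.3] -> shift [0.5552 0.8851 0.528 ] turn -0.0007
```

Request:
move_arm:
  motion: "0.5 0 0.2 0 0;0.5 0.1 0.4 0 0;0.5 0.25 0.6 0 0;0.5 0.4 0.8 0 0;0.5 0.555 0.885 0 0;0.5 0.555 0.885 0 0;0.5 0.555 0.885 0 0;0.5 0.555 0.885 0.2 0;0.5 0.555 0.885 0.3 0;0.5 0.555 0.885 0.3 0;0.5 0.555 0.885 0.3 0;0.5 0.555 0.885 0.3 0"

```text
time: 20.98
position: [0.4249, 0.1425, 0.0582]
tool_rot: [0.001, 1.0, 0.0, 0.001]
ft_force: [-0.5, 0.2, -0.8]
grip_width: 0.0653
grip_force: 0.0
```

Run:
```python
from h import *
sd,_=cam("side")
for s in blobs(sd,(16,50,150),(28,150,255),40): print(np.round(s,1))
go(.424,.142,.012)
```

```text
[342.1 276.  274.    0.6]
[4.189e+02 3.001e+02 5.625e+02 1.000e-01]
[274.6 221.4 330.5   0.6]
[148.9  30.3 434.    0.5]
[206.9  26.3 294.    0.4]
t 21.03 pos [0.4249 0.1427 0.0586] yaw 89.9 q6 -1.50 w 0.0655 F [-0.4  0.3 -0.7] -> shift [ 0.0051 -0.0036  0.2331] turn -0.0004
```

Request:
move_arm:
  motion: "0.5 0.005 0 0.12 0;0.5 0.005 0 0.2 0;0.5 0.005 0 0.233 0;0.5 0.005 0 0.233 0;-0.2 0.005 0 0.233 0;-0.2 0.005 0 0.233 0;-0.2 0.005 0 0.233 0;-0.2 0.005 0 0.233 0;-0.2 0.005 0 0.233 0"

```text
time: 21.78
position: [0.4229, 0.1434, 0.012]
tool_rot: [-0.0, 1.0, 0.0, 0.001]
ft_force: [-0.2, -0.7, 5.9]
grip_width: 0.0511
grip_force: 15.0
```

Request:
move_arm:
  motion: "-0.2 0 0 -0.2 0;-0.2 0 0 -0.4 0;-0.2 0 0 -0.6 0;-0.2 -0.1 -0.2 -0.6 0;-0.2 -0.25 -0.4 -0.6 0;-0.2 -0.4 -0.6 -0.6 0;-0.2 -0.56 -0.8 -0.6 0;-0.2 -0.56 -1 -0.6 0;-0.2 -0.56 -1 -0.6 0"

```text
time: 22.53
position: [0.537, -0.0607, 0.1316]
tool_rot: [0.001, 1.0, -0.001, 0.002]
ft_force: [0.7, 0.0, 0.4]
grip_width: 0.0515
grip_force: 15.0
```

Request:
move_arm:
  motion: "-0.2 0 -0.2 0 0;-0.2 0 -0.4 0 0;-0.2 0 -0.6 0 0;-0.2 0 -0.8 0 0;-0.2 0 -0.85 0 0;-0.2 0 -0.85 0 0;-0.2 0 -0.85 0 0;-0.2 0 -0.85 0 0;-0.2 0 -0.85 0 0;-0.2 0 -0.85 0 0"

```text
time: 23.37
position: [0.5342, -0.2246, 0.1312]
tool_rot: [-0.001, 1.0, 0.0, -0.0]
ft_force: [0.5, 0.2, -0.1]
grip_width: 0.0511
grip_force: 15.0
```

```bash
python3 -c "
from h import *
go(.5357,-.233,.064)"
```

```text
t 23.37 pos [ 0.5342 -0.2246  0.1312] yaw 90.1 q6 -2.16 w 0.0511 F [ 0.5  0.2 -0.1] -> shift [-0.0078 -0.0425  0.3357] turn 0.0008
```

Request:
move_arm:
  motion: "-0.2 -0.008 -0.042 0.15 0;-0.2 -0.008 -0.042 0.25 0;-0.2 -0.008 -0.042 0.31 0;-0.2 -0.008 -0.042 0.335 0;-0.2 -0.008 -0.042 0.335 0;-0.2 -0.008 -0.042 0.335 0;-0.2 -0.008 -0.042 0.335 0;-0.2 -0.008 -0.042 0.335 0"

```text
time: 24.03
position: [0.5366, -0.2353, 0.0653]
tool_rot: [-0.0, 1.0, -0.001, 0.001]
ft_force: [-1.0, 0.7, 0.0]
grip_width: 0.051
grip_force: 15.0
```

```bash
python3 -c "
from h import *
go(.5357,-.233,.0585)"
```

```text
t 24.03 pos [ 0.5366 -0.2353  0.0653] yaw 90.0 q6 -2.18 w 0.0510 F [-1.   0.7  0. ] -> shift [0.0047 0.0117 0.034 ] turn 0.0001
```

Request:
move_arm:
  motion: "-0.2 0.005 0.012 0.015 0;-0.2 0.005 0.012 0.025 0;-0.2 0.005 0.012 0.034 0;-0.2 0.005 0.012 0.034 0;-0.2 0.005 0.012 0.034 0;0.6 0.005 0.012 0.034 0;0.6 0.005 0.012 0.034 0;0.6 0.005 0.012 0.034 0;0.6 0.005 0.012 0.034 0;0.6 0.005 0.012 0.034 0;0.6 0.005 0.012 0.034 0"
  newtons: 8

```text
time: 24.95
position: [0.5349, -0.2327, 0.0572]
tool_rot: [-0.0, 1.0, 0.0, -0.0]
ft_force: [0.2, -0.4, 0.2]
grip_width: 0.069
grip_force: 0.0
```

```bash
python3 -c "
from h import *
go(.5357,-.233,.019)"
```

```text
t 24.95 pos [ 0.5349 -0.2327  0.0572] yaw 90.0 q6 -2.17 w 0.0690 F [ 0.2 -0.4  0.2] -> shift [-0.0041 -0.0017  0.191 ] turn 0.0000
```

Request:
move_arm:
  motion: "0.6 -0.004 0 0.05 0;0.6 -0.004 0 0.1 0;0.6 -0.004 0 0.15 0;0.6 -0.004 0 0.19 0;0.6 -0.004 0 0.19 0;0.6 -0.004 0 0.19 0;-0.1 -0.004 0 0.19 0;-0.1 -0.004 0 0.19 0;-0.1 -0.004 0 0.19 0;-0.1 -0.004 0 0.19 0;-0.1 -0.004 0 0.19 0;-0.1 -0.004 0 0.19 0"

```text
time: 25.95
position: [0.5359, -0.2326, 0.0198]
tool_rot: [-0.0, 1.0, -0.0, 0.0]
ft_force: [0.5, 1.3, 1.5]
grip_width: 0.052
grip_force: 8.0
```

Request:
move_arm:
  motion: "0.6 0 0 0 0;0.6 0 0 0 0;0.6 0 0 0 0;0.6 0 0 0 0;0.6 0 0 -0.1 0;0.6 0 0 -0.1 0;0.6 0 0 -0.1 0;-0.1 0 0 -0.1 0;-0.1 0 0 -0.1 0;-0.1 0 0 -0.1 0;-0.1 0 0 -0.1 0;-0.1 0 0 -0.1 0"

```text
time: 26.95
position: [0.5354, -0.2324, 0.0388]
tool_rot: [-0.0, 1.0, 0.0, -0.0]
ft_force: [-0.2, -0.6, -0.5]
grip_width: 0.052
grip_force: 8.0
```

Request:
move_arm:
  motion: "0.6 0 0 0 0;0.6 0 0 0 0;0.6 0 0 0 0;0.6 0 0 0 0;0.6 0 0 -0.2 0;0.6 0 0 -0.4 0;0.6 0 0.2 -0.5 0;0.6 0 0.4 -0.5 0;0.6 0 0.6 -0.5 0;0.6 0 0.6 -0.5 0;0.6 0 0.6 -0.5 0;0.6 0 0.6 -0.5 0"

```text
time: 27.95
position: [0.5361, -0.1127, 0.1396]
tool_rot: [-0.001, 1.0, -0.0, 0.0]
ft_force: [0.8, 0.2, 0.1]
grip_width: 0.0696
grip_force: 0.0
```

Run:
```python
from h import *
go(.5357,-.233,.019)
im,d=cam("top"); sd,_=cam("side")
a=dot(im,0,(425,217)); s=dot(sd,0,(342,273),3)
print(a,onplane("top",[a],.056)[0].round(4),s,onplane("side",[s],.056)[0].round(4),tri(a,s))
cv2.imwrite("pics/st.png",np.hstack([cv2.resize(im[190:250,390:450,::-1],(400,400)),cv2.resize(sd[245:315,307:377,::-1],(400,400))]))
```

```text
t 27.95 pos [ 0.5361 -0.1127  0.1396] yaw 90.1 q6 -1.98 w 0.0696 F [0.8 0.2 0.1] -> shift [ 0.0032 -0.6012  0.6033] turn 0.0004
(np.float64(424.5503355704698), np.float64(217.59395973154363)) [ 0.5327 -0.2317  0.056 ] (np.float64(341.418449197861), np.float64(271.3636363636364)) [ 0.5362 -0.2335  0.056 ] (array([ 0.53455722, -0.2326328 ,  0.05553862]), np.float64(0.003849831653388951))
```

View pics/st.png

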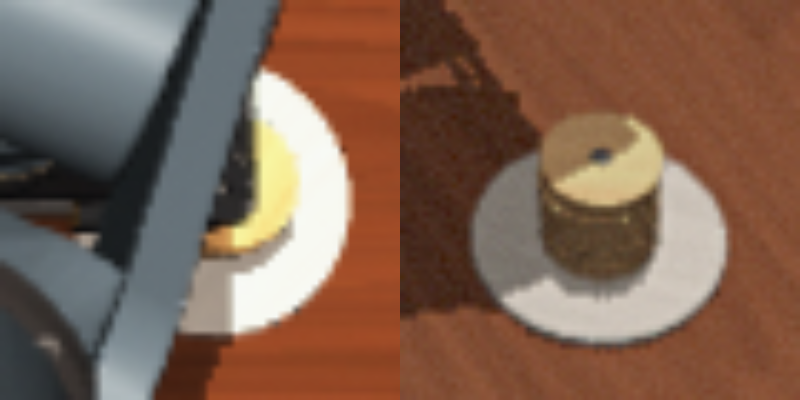

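The stack is neat: side view shows five laps in line on the disc, with the top dot at crop (600,157). Next I'll turn the gripper and clear the view of the cup.

Request:
move_arm:
  motion: "0.8 0.4 -0.4 -0.2 0.04;0.8 0.4 -0.8 -0.3 0.08;0.8 0.4 -0.8 -0.3 0.12;0.8 0.4 -0.8 -0.3 0.16;0.8 0.4 -0.8 -0.3 0.2;0.8 0.4 -0.8 -0.3 0.24;0.8 0.4 -0.8 -0.3 0.28;0.8 0.4 -0.8 -0.3 0.32;0.8 0.4 -0.8 -0.3 0.36;0.8 0.4 -0.8 -0.3 0.4;0.8 0.4 -0.8 -0.3 0.42;0.8 0.4 -0.8 -0.3 0.42"

```text
time: 29.05
position: [0.4553, -0.2742, 0.1991]
tool_rot: [0.614, 0.789, -0.0, 0.0]
ft_force: [0.5, 0.8, 0.6]
grip_width: 0.0781
grip_force: 0.0
```

```bash
cat >> h.py <<'E'
def cup(im,d=None,z=.072,box=(300,215,420,285)):
    u0,v0,u1,v1=box
    big=cv2.resize(im[v0:v1,u0:u1],None,fx=8,fy=8,interpolation=cv2.INTER_CUBIC)
    m=cv2.inRange(cv2.cvtColor(big,cv2.COLOR_RGB2HSV),(18,30,60),(36,255,255))
    c=max(cv2.findContours(m,0,1)[0],key=cv2.contourArea); h=cv2.convexHull(c).reshape(-1,2).astype(float)
    uv=(h+.5)/8-.5+[u0,v0]; P=onplane("top",uv,z)[:,:2]
    c=cv2.convexHull((P*1000).astype(np.float32)).reshape(-1,2); M=cv2.moments(c); ctr=np.array([M["m10"],M["m01"]])/M["m00"]
    # 8-fold symmetric yaw from support function
    th=np.radians(np.arange(0,360,1)); H=np.array([(c@[np.cos(t),np.sin(t)]).max()-ctr@[np.cos(t),np.sin(t)] for t in th])
    f=(H*np.exp(-8j*th)).sum(); print("cup",ctr,"meanR",H.mean(),"normal yaw",(np.degrees(-np.angle(-f))/8)%45)
    return P
E
python3 - <<'E'
from h import *
go(.466,0,.1)
im,d=cam("top"); sd,_=cam("side"); cup(im)
im0=cv2.imread("pics/top0.png")[:,:,::-1].copy(); cup(im0)
cv2.imwrite("pics/cup.png",np.hstack([cv2.resize(im[195:285,290:440,::-1],(600,360))]))
E
```

```text
t 29.05 pos [ 0.4553 -0.2742  0.1991] yaw 14.2 q6 -1.00 w 0.0781 F [0.5 0.8 0.6] -> shift [1.3162 0.3885 0.4954] turn -0.4211
cup [ 4.66685934e+02 -1.90996660e-01] meanR 37.049336331633064 normal yaw 19.28096663467179
cup [ 4.66692173e+02 -2.01588877e-01] meanR 37.04139344203538 normal yaw 19.289412234998576
```

View pics/cup.png

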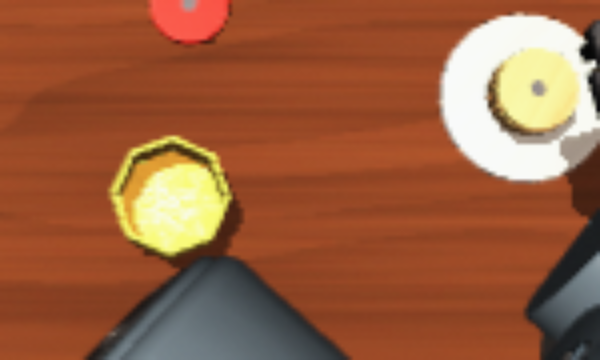

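The cup is upright at crop (170,195), undisturbed, and the stack is intact on the base. I'll approach with the tool y axis along a flat normal at about −25.7°.

Request:
move_arm:
  motion: "1 0.2 0.1 0 0.04;1 0.4 0.15 0.1 0.08;1 0.6 0.2 0.2 0.12;1 0.8 0.25 0.25 0.16;1 1 0.3 0.3 0.2;1 1 0.3 0.3 0.222;1 1 0.3 0.3 0.222;1 1 0.3 0.3 0.222;1 1 0.3 0.3 0.222;1 1 0.3 0.3 0.222;1 1 0.3 0.3 0.222"

```text
time: 30.07
position: [0.4648, -0.0656, 0.1398]
tool_rot: [0.846, 0.533, 0.0, 0.001]
ft_force: [1.0, 0.5, -0.6]
grip_width: 0.0869
grip_force: 0.0
```

```bash
python3 -c "
from h import *
go(.4665,-.002,.13,-25.7)"
```

```text
t 30.07 pos [ 0.4648 -0.0656  0.1398] yaw -25.6 q6 0.07 w 0.0869 F [ 1.   0.5 -0.6] -> shift [ 0.2902 -0.1299  0.0486] turn 0.0005
```

Request:
move_arm:
  motion: "1 0.2 -0.09 0 0;1 0.29 -0.13 0.05 0;1 0.29 -0.13 0.1 0;1 0.29 -0.13 0.15 0;1 0.29 -0.13 0.15 0;1 0.29 -0.13 0.25 0;1 0.29 -0.13 0.35 0;1 0.29 -0.13 0.45 0;1 0.29 -0.13 0.45 0;1 0.29 -0.13 0.45 0;1 0.29 -0.13 0.45 0"
  newtons: 12

```text
time: 30.98
position: [0.4663, -0.0011, 0.0502]
tool_rot: [0.846, 0.533, 0.0, 0.0]
ft_force: [0.9, 0.1, -0.5]
grip_width: 0.0871
grip_force: 0.0
```

Request:
move_arm:
  motion: "0.2 0 0 0 0;0.2 0 0 0 0;0.2 0 0 0 0;0.2 0 0 0 0;0.2 0 0 0 0;0.2 0 0 0 0"

```text
time: 31.48
position: [0.4664, -0.0007, 0.0501]
tool_rot: [0.846, 0.533, 0.001, 0.001]
ft_force: [1.0, -1.0, 5.8]
grip_width: 0.0676
grip_force: 12.0
```

Run:
```python
from h import *
go(.4665,-.002,.049,-25.7)
p0=np.array([-34,60.]); 
for i,a in enumerate(np.radians(np.arange(0,91,7.5))):
    c,s=np.cos(-a),np.sin(-a); q=np.array([c*p0[0]-s*p0[1],s*p0[0]+c*p0[1]])-p0
    print(round(np.degrees(a),1),(q[0]/200).round(3),(-q[1]/200).round(3))
```

```text
t 31.48 pos [ 0.4664 -0.0007  0.0501] yaw -25.5 q6 0.20 w 0.0676 F [ 1.  -1.   5.8] -> shift [-0.0059  0.0032  0.0054] turn 0.0009
0.0 0.0 -0.0
7.5 0.041 -0.02
15.0 0.083 -0.034
22.5 0.128 -0.042
30.0 0.173 -0.045
37.5 0.218 -0.041
45.0 0.262 -0.032
52.5 0.305 -0.017
60.0 0.345 0.003
67.5 0.382 0.028
75.0 0.416 0.058
82.5 0.445 0.092
90.0 0.47 0.13
```

Request:
move_arm:
  motion: "0.2 0 0 0.01 0;0.2 0.04 0 -0.01 0;0.2 0.085 0 -0.024 0;0.2 0.13 0 -0.032 0;0.2 0.175 0 -0.035 0;0.2 0.22 0 -0.031 0;0.2 0.265 0 -0.022 0;0.2 0.305 0 -0.007 0;0.2 0.345 0 0.013 0;0.2 0.345 0 0.013 0"

```text
time: 32.32
position: [0.4956, 0.0629, 0.0464]
tool_rot: [0.845, 0.534, -0.0, 0.0]
ft_force: [-0.1, 0.7, -1.9]
grip_width: 0.0679
grip_force: 12.0
```

Run:
```python
from h import *
go(.4665,-.002,.049,-25.7)
sd,_=cam("side")
cv2.imwrite("pics/f1.png",cv2.resize(sd[150:270,210:350,::-1],(630,540)))
```

```text
t 32.32 pos [0.4956 0.0629 0.0464] yaw -25.4 q6 0.35 w 0.0679 F [-0.1  0.7 -1.9] -> shift [-0.3555  0.0077 -0.0128] turn 0.0014
```

View pics/f1.png

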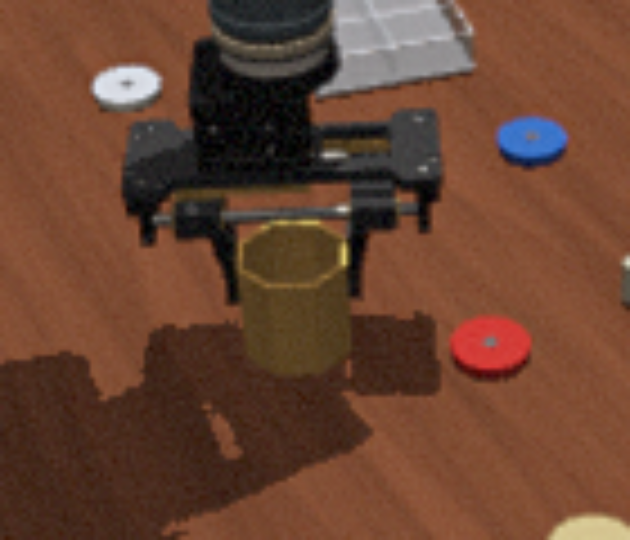

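The side view shows the cup still upright between the fingers at crop (295,300). It slid instead of tipping because the pads hold it too firmly. I'll pinch only the rim with the fingertips, lightly and behind the centre, and lift it over its front edge.

Request:
move_arm:
  motion: "1 0 0 0 0;1 0 0 0 0;1 0 0 0 0;1 0 0 0 0;1 0 0 -0.15 0;1 0 0 -0.3 0;1 -0.4 0 -0.5 0;1 -0.8 0 -0.5 0;1 -1 0 -0.5 0;1 -1 0 -0.5 0;1 -1 0 -0.5 0"

```text
time: 33.28
position: [0.408, -0.1202, 0.1473]
tool_rot: [0.846, 0.533, 0.0, 0.0]
ft_force: [0.4, -1.1, 0.2]
grip_width: 0.0868
grip_force: 0.0
```

Run:
```python
from h import *
im,d=cam("top"); sd,_=cam("side"); cup(im,box=(270,190,370,270))
u=dot(im,0,(424.5,217.6)); print(u, onplane("top",[u],.056))
go(.4665,-.002,.049,-25.7)
cv2.imwrite("pics/f2.png",np.hstack([cv2.resize(im[170:290,260:380,::-1],(400,400)),cv2.resize(sd[160:270,220:330,::-1],(400,400))]))
```

```text
cup [493.32431511  59.86428561] meanR 37.199713400453106 normal yaw 18.848644214168342
(np.float64(424.13832487309645), np.float64(216.61675126903555)) [[ 0.53518763 -0.23078997  0.056     ]]
t 33.38 pos [ 0.4082 -0.1237  0.1476] yaw -26.0 q6 -0.10 w 0.0873 F [ 1.5 -0.6  0.3] -> shift [ 0.6756 -0.0064  0.4919] turn -0.0019
```

View pics/f2.png

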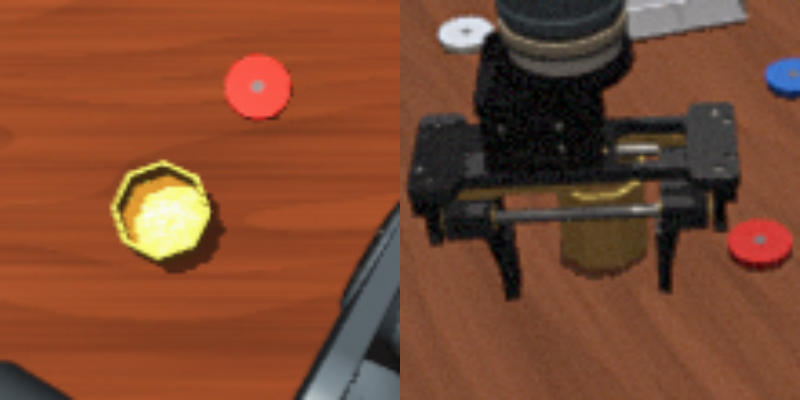

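The cup is upright again, at left crop (160,210), and the red disc is clear. Now for the rim pinch.

```bash
python3 -c "
from h import *
go(.4863,.0441,.072,-26.1)
p0=np.array([-44,68.])
for a in np.radians(np.arange(0,91,7.5)):
    c,s=np.cos(-a),np.sin(-a); q=np.array([c*p0[0]-s*p0[1],s*p0[0]+c*p0[1]])-p0
    print(round(np.degrees(a),1),(q[0]/200).round(3),(-q[1]/200).round(3))
"
```

```text
t 33.38 pos [ 0.4082 -0.1237  0.1476] yaw -26.0 q6 -0.10 w 0.0873 F [ 1.5 -0.6  0.3] -> shift [ 0.926  -0.0183  0.3765] turn 0.0003
0.0 0.0 -0.0
7.5 0.046 -0.026
15.0 0.095 -0.045
22.5 0.147 -0.058
30.0 0.199 -0.064
37.5 0.252 -0.064
45.0 0.305 -0.056
52.5 0.356 -0.042
60.0 0.404 -0.021
67.5 0.45 0.007
75.0 0.491 0.039
82.5 0.528 0.078
90.0 0.56 0.12
```

Request:
move_arm:
  motion: "1 0.2 -0.01 0 0;1 0.4 -0.018 0 0;1 0.6 -0.018 0 0;1 0.8 -0.018 0.05 0;1 0.926 -0.018 0.15 0;1 0.926 -0.018 0.25 0;1 0.926 -0.018 0.35 0;1 0.926 -0.018 0.375 0;1 0.926 -0.018 0.375 0;1 0.926 -0.018 0.375 0;1 0.926 -0.018 0.375 0"
  newtons: 5

```text
time: 34.3
position: [0.4864, 0.0498, 0.0726]
tool_rot: [0.846, 0.533, 0.001, 0.001]
ft_force: [-0.2, 0.2, -0.3]
grip_width: 0.0873
grip_force: 0.0
```

```bash
python3 -c "
from h import *
go(.4863,.0441,.072,-26.1)
"
```

```text
t 34.30 pos [0.4864 0.0498 0.0726] yaw -25.6 q6 0.32 w 0.0873 F [-0.2  0.2 -0.3] -> shift [-0.0258  0.0119  0.0032] turn 0.0029
```

Request:
move_arm:
  motion: "1 -0.026 0.012 0 0;1 -0.026 0.012 0 0;1 -0.026 0.012 0 0;1 -0.026 0.012 0 0;0.3 -0.026 0.012 0 0;0.3 -0.026 0.012 0 0;0.3 -0.026 0.012 0 0;0.3 -0.026 0.012 0 0;0.3 -0.026 0.012 0 0;0.3 -0.026 0.012 0 0;0.3 -0.026 0.012 0 0"

```text
time: 35.22
position: [0.4859, 0.0442, 0.0718]
tool_rot: [0.846, 0.533, 0.0, 0.0]
ft_force: [1.6, -0.5, 1.3]
grip_width: 0.0679
grip_force: 5.0
```

Request:
move_arm:
  motion: "0.3 0.02 0 -0.014 0;0.3 0.045 0 -0.026 0;0.3 0.07 0 -0.036 0;0.3 0.095 0 -0.045 0;0.3 0.12 0 -0.052 0;0.3 0.147 0 -0.058 0;0.3 0.173 0 -0.061 0;0.3 0.2 0 -0.064 0;0.3 0.225 0 -0.064 0;0.3 0.25 0 -0.064 0;0.3 0.25 0 -0.064 0"

```text
time: 36.13
position: [0.5078, 0.0902, 0.0845]
tool_rot: [0.846, 0.534, 0.0, 0.0]
ft_force: [-1.0, 0.3, -1.8]
grip_width: 0.0678
grip_force: 5.0
```

Run:
```python
from h import *
go(.4863,.0441,.072,-26.1)
im,d=cam("top"); sd,_=cam("side")
cv2.imwrite("pics/f3.png",np.hstack([cv2.resize(im[150:290,240:380,::-1],(400,400)),cv2.resize(sd[160:270,210:320,::-1],(400,400))]))
```

```text
t 36.13 pos [0.5078 0.0902 0.0845] yaw -25.5 q6 0.40 w 0.0678 F [-1.   0.3 -1.8] -> shift [-0.2546  0.0022  0.0625] turn 0.0033
```

View pics/f3.png

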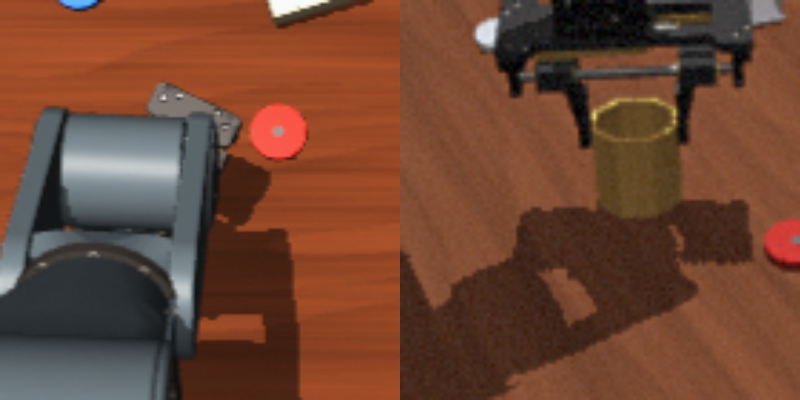

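The side crop shows the cup hanging between the fingertips around (640,160) and leaning only a little, so pad friction still holds it. Better to pinch just the rear wall with one finger inside: lifting that wall tips the cup about its front edge. I'll set it down, back off and turn 90°.

Request:
move_arm:
  motion: "0.3 0 0 0.03 0;0.3 0 0 0.055 0;0.3 0 0 0.06 0;0.3 0 0 0.06 0;1 0 0 0.06 0;1 0 0 0.06 0;1 0 0 0.06 0;1 0 0 -0.1 0;1 0 0 -0.25 0;1 -0.2 0 -0.35 0;1 -0.4 0 -0.35 0;1 -0.6 0 -0.35 0"

```text
time: 37.23
position: [0.4562, -0.0194, 0.1561]
tool_rot: [0.845, 0.535, 0.002, 0.002]
ft_force: [0.1, -1.2, 0.1]
grip_width: 0.087
grip_force: 0.0
```

Request:
move_arm:
  motion: "0 -0.2 0 0 -0.04;0 -0.4 0 0 -0.08;0 -0.4 0 0 -0.12;0 -0.4 0 0 -0.16;0 -0.4 0 0 -0.2;0 -0.4 0 0 -0.24;0 -0.4 0 0 -0.28;0 -0.4 0 0 -0.32;0 -0.4 0 0 -0.36;0 -0.4 0 0 -0.4;0 -0.4 0 0 -0.44;0 -0.4 0 0 -0.48"

```text
time: 38.23
position: [0.421, -0.0908, 0.1546]
tool_rot: [0.273, 0.962, 0.0, 0.0]
ft_force: [0.2, -1.0, 0.7]
grip_width: 0.0438
grip_force: 0.0
```

```bash
cat >> h.py <<'E'
def brass(im,d,n,d_ang,box):
    u0,v0,u1,v1=box; m=np.zeros((400,640),bool)
    h=cv2.inRange(cv2.cvtColor(im,cv2.COLOR_RGB2HSV),(13,60,40),(36,255,255))>0; m[v0:v1,u0:u1]=h[v0:v1,u0:u1]; m&=d>0
    q=points(n,d)[m]; q=q[(q[:,2]>.004)&(q[:,2]<.2)]; e=np.array([np.cos(d_ang),np.sin(d_ang)])
    s=q[:,:2]@e; t=q[:,:2]@[-e[1],e[0]]
    print("brass n",len(q),"z",np.percentile(q[:,2],[2,50,98]).round(3),"along",np.percentile(s,[2,50,98]).round(3),"across",np.percentile(t,[2,98]).round(3))
    return q
E
python3 - <<'E'
from h import *
im,d=cam("top"); sd,ds=cam("side"); cup(im,box=(260,185,350,260))
brass(sd,ds,"side",np.radians(64),(220,150,320,250)); brass(im,d,"top",np.radians(64),(260,185,350,260))
go(.5,.07,.14,64)
E
```

```text
cup [511.07990159  98.12080982] meanR 37.18069816536568 normal yaw 19.466689788144922
brass n 119 z [0.005 0.042 0.121] along [0.145 0.293 0.485] across [-0.454 -0.424]
brass n 468 z [0.005 0.023 0.077] along [0.278 0.321 0.344] across [-0.449 -0.383]
t 38.33 pos [ 0.4211 -0.0909  0.1546] yaw 58.0 q6 -1.49 w 0.0438 F [-0.5  0.1  0.6] -> shift [0.0916 0.8913 0.0732] turn -0.0334
```

Request:
move_arm:
  motion: "-0.3 0.03 0.2 0 -0.036;-0.3 0.06 0.4 0 -0.036;-0.3 0.08 0.6 0 -0.036;-0.3 0.08 0.8 0 -0.036;-0.3 0.08 0.87 0.1 -0.036;-0.3 0.08 0.87 0.1 -0.036;-0.3 0.08 0.87 0.1 -0.036;-0.3 0.08 0.87 0.1 -0.036;-0.3 0.08 0.87 0.1 -0.036;-0.3 0.08 0.87 0.1 -0.036"
  newtons: 5

```text
time: 39.17
position: [0.4993, 0.0639, 0.1351]
tool_rot: [0.222, 0.975, -0.0, 0.0]
ft_force: [-0.8, 0.3, -0.7]
grip_width: 0.0305
grip_force: 0.0
```

```bash
python3 -c "
from h import *
go(.4971,.0672,.074,64.5)
"
```

```text
t 39.17 pos [0.4993 0.0639 0.1351] yaw 64.3 q6 -1.22 w 0.0305 F [-0.8  0.3 -0.7] -> shift [0.0173 0.0099 0.3056] turn -0.0009
```

Request:
move_arm:
  motion: "-0.3 0.017 0.01 0.08 0;-0.3 0.017 0.01 0.16 0;-0.3 0.017 0.01 0.24 0;-0.3 0.017 0.01 0.305 0;-0.3 0.017 0.01 0.305 0;-0.3 0.017 0.01 0.305 0;-1 0.017 0.01 0.305 0;-1 0.017 0.01 0.305 0;-1 0.017 0.01 0.305 0;-1 0.017 0.01 0.305 0;-1 0.017 0.01 0.305 0;-1 0.017 0.01 0.305 0"

```text
time: 40.17
position: [0.4975, 0.0682, 0.0739]
tool_rot: [0.221, 0.975, -0.0, 0.0]
ft_force: [0.5, -0.5, 1.2]
grip_width: 0.0029
grip_force: 5.0
```

```bash
python3 -c "
from h import *
go(.4971,.0672,.074,64.5)
print(robot.get_obs()['grip_force'])"
```

```text
t 40.17 pos [0.4975 0.0682 0.0739] yaw 64.5 q6 -1.21 w 0.0029 F [ 0.5 -0.5  1.2] -> shift [-0.0005 -0.0052 -0.0006] turn 0.0000
4.999221861362457
```

Wall pinched (2.9 mm). I'll lift along the tipping arc to about 30°.

Request:
move_arm:
  motion: "-1 0 0.03 -0.028 0;-1 0 0.065 -0.053 0;-1 0 0.1 -0.074 0;-1 0 0.138 -0.093 0;-1 0 0.175 -0.108 0;-1 0 0.216 -0.12 0;-1 0 0.216 -0.12 0;-1 0 0.216 -0.12 0"

```text
time: 40.83
position: [0.5169, 0.1082, 0.0986]
tool_rot: [0.22, 0.975, 0.0, 0.001]
ft_force: [-1.0, -1.5, 6.4]
grip_width: 0.0051
grip_force: 6.6
```

Run:
```python
from h import *
go(.4971,.0672,.074,64.5)
sd,_=cam("side")
cv2.imwrite("pics/f4.png",cv2.resize(sd[150:260,200:330,::-1],(650,550)))
```

```text
t 40.83 pos [0.5169 0.1082 0.0986] yaw 64.6 q6 -1.13 w 0.0051 F [-1.  -1.5  6.4] -> shift [ 0.0018 -0.2277  0.123 ] turn 0.0004
```

View pics/f4.png

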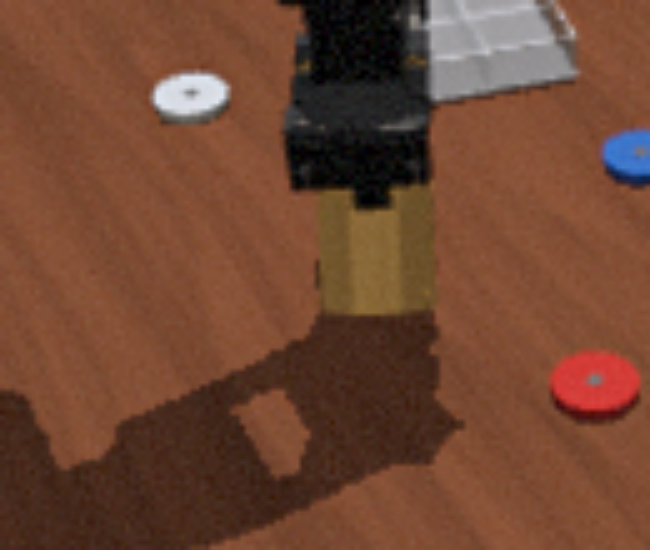

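The side crop shows the cup tipping away from the camera, with its bottom edge on the bench at (378,315). I'll carry on over the balance point.

Request:
move_arm:
  motion: "-1 0 0.04 -0.01 0;-1 0 0.083 -0.014 0;-1 0 0.125 -0.014 0;-0.7 0 0.166 -0.012 0;-0.6 0 0.208 -0.006 0;-0.6 0 0.248 0.003 0;-0.6 0 0.288 0.015 0;-0.6 0 0.326 0.03 0;-0.6 0 0.362 0.05 0;-0.6 0 0.398 0.073 0;-0.6 0 0.43 0.1 0;-0.6 0 0.461 0.125 0"

```text
time: 41.88
position: [0.5559, 0.1897, 0.0758]
tool_rot: [0.22, 0.976, -0.002, -0.0]
ft_force: [-11.8, -5.5, 63.0]
grip_width: 0.0258
grip_force: 31.8
```

Run:
```python
from h import *
go(.4971,.0672,.074,64.5)
sd,ds=cam("side"); q=brass(sd,ds,"side",np.radians(64.5),(215,150,300,240))
```

```text
t 41.88 pos [0.5559 0.1897 0.0758] yaw 64.6 q6 -0.98 w 0.0258 F [-11.8  -5.5  63. ] -> shift [ 0.0032 -0.6793  0.0114] turn 0.0007
brass n 597 z [0.008 0.052 0.153] along [0.338 0.344 0.425] across [-0.456 -0.39 ]
```

Too much downward push (63 N). I'll ease up at once while opening.

Request:
move_arm:
  motion: "-0.3 0 0 -0.04 0;-0.2 0 0 -0.06 0;0 0 0 -0.08 0;0 0 0 -0.1 0;0 0 0 -0.1 0"

```text
time: 42.35
position: [0.5559, 0.1905, 0.0927]
tool_rot: [0.221, 0.975, 0.0, 0.0]
ft_force: [0.6, 0.5, -0.0]
grip_width: 0.0419
grip_force: 0.0
```

Run:
```python
from h import *
go(.4971,.0672,.074,64.5)
sd,ds=cam("side"); q=brass(sd,ds,"side",np.radians(64.5),(215,150,300,240))
im,d=cam("top"); q=brass(im,d,"top",np.radians(64.5),(230,150,340,260))
```

```text
t 42.35 pos [0.5559 0.1905 0.0927] yaw 64.5 q6 -0.99 w 0.0419 F [ 0.6  0.5 -0. ] -> shift [-2.000e-04 -6.831e-01  9.320e-02] turn -0.0001
brass n 605 z [0.008 0.052 0.07 ] along [0.339 0.345 0.408] across [-0.455 -0.39 ]
brass n 53 z [0.006 0.05  0.19 ] along [0.285 0.357 0.375] across [-0.641 -0.384]
```

Free again: the brass now reads 72 mm long along the fall direction and about 68 mm high, so the cup is lying on its side. I'll back away and turn the gripper for the second flip.

Request:
move_arm:
  motion: "0 0 0 -0.2 0;0 0 0 -0.4 0;0.9 0 -0.2 -0.4 0.04;0.9 0 -0.4 -0.4 0.08;0.9 0 -0.6 -0.4 0.12;0.9 0 -0.8 -0.4 0.16;0.9 0 -1 -0.4 0.2;0.9 0 -1 -0.4 0.24;0.9 0 -1 -0.4 0.28;0.9 0 -1 -0.4 0.32;0.9 0 -1 -0.4 0.36;0.9 0 -1 -0.4 0.4"

```text
time: 43.45
position: [0.4692, 0.0097, 0.1721]
tool_rot: [0.752, 0.659, -0.0, -0.0]
ft_force: [-0.9, 0.1, -0.5]
grip_width: 0.0824
grip_force: 0.0
```

Request:
move_arm:
  motion: "0.9 -0.1 -0.2 0 0.04;0.9 -0.1 -0.4 0 0.08;0.9 -0.1 -0.4 0 0.1;0.9 -0.1 -0.4 0 0.1;0.9 -0.1 -0.4 0 0.1;0.9 -0.1 -0.4 0 0.1"

```text
time: 43.95
position: [0.3897, -0.0006, 0.1728]
tool_rot: [0.844, 0.537, 0.001, 0.001]
ft_force: [0.2, 0.9, 0.2]
grip_width: 0.0825
grip_force: 0.0
```

Run:
```python
from h import *
im,d=cam("top"); sd,ds=cam("side")
brass(sd,ds,"side",np.radians(64.5),(215,150,300,240)); brass(im,d,"top",np.radians(64.5),(230,150,340,260))
m=cv2.inRange(cv2.cvtColor(im,cv2.COLOR_RGB2HSV),(18,30,60),(36,255,255)); m[:150]=0;m[265:]=0;m[:,:230]=0;m[:,340:]=0
c=max(cv2.findContours(m,0,1)[0],key=cv2.contourArea); P=onplane("top",c.reshape(-1,2),.05)[:,:2]
print(cv2.minAreaRect((P*1000).astype(np.float32)))
cv2.imwrite("pics/f5.png",np.hstack([cv2.resize(im[150:270,230:350,::-1],(400,400)),cv2.resize(sd[140:240,210:310,::-1],(400,400))]))
go(.5,.07,.14,-25.5)
```

```text
brass n 539 z [0.007 0.05  0.092] along [0.298 0.343 0.406] across [-0.455 -0.391]
brass n 851 z [0.019 0.063 0.073] along [0.344 0.377 0.415] across [-0.453 -0.386]
((543.2210693359375, 165.33380126953125), (78.18887329101562, 65.76151275634766), 63.57691192626953)
t 44.05 pos [ 0.3895 -0.0004  0.1727] yaw -25.1 q6 0.15 w 0.0827 F [ 0.1 -0.3 -0.2] -> shift [0.5529 0.3508 0.1646] turn 0.0024
```

View pics/f5.png

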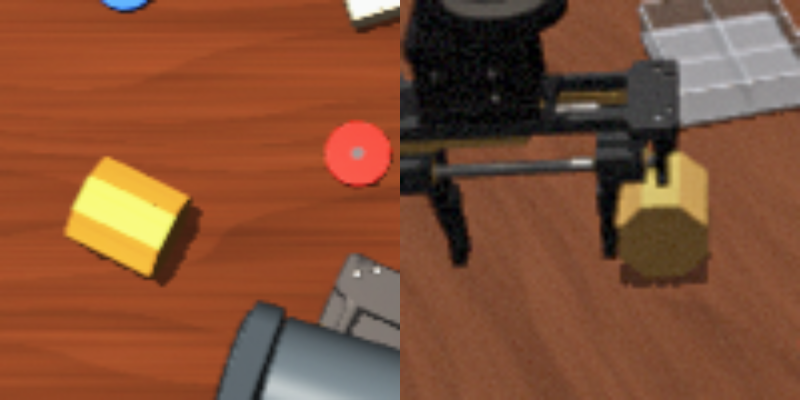

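The cup lies at left crop (130,215) with its mouth toward the upper left and the closed end toward the robot; the red disc is clear. I'll pinch the closed end lightly with the tips, so that lifting lets the mouth swing down.

```bash
python3 -c "
from h import *
go(.5257,.1243,.10,-26.4)
p0=np.array([-69,43.])
for a in np.radians(np.arange(0,91,7.5)):
    c,s=np.cos(-a),np.sin(-a); q=np.array([c*p0[0]-s*p0[1],s*p0[0]+c*p0[1]])-p0
    print(round(np.degrees(a),1),(q[0]/200).round(3),(-q[1]/200).round(3))
"
```

```text
t 44.05 pos [ 0.3895 -0.0004  0.1727] yaw -25.1 q6 0.15 w 0.0827 F [ 0.1 -0.3 -0.2] -> shift [0.8532 0.3517 0.3647] turn 0.0074
0.0 0.0 -0.0
7.5 0.031 -0.043
15.0 0.067 -0.082
22.5 0.109 -0.116
30.0 0.154 -0.144
37.5 0.202 -0.166
45.0 0.253 -0.181
52.5 0.306 -0.19
60.0 0.359 -0.191
67.5 0.412 -0.186
75.0 0.463 -0.174
82.5 0.513 -0.155
90.0 0.56 -0.13
```

Request:
move_arm:
  motion: "1 0.2 0.1 0 0.007;1 0.4 0.2 0 0.007;1 0.6 0.3 0.1 0.007;1 0.8 0.35 0.2 0.007;1 0.85 0.35 0.3 0.007;1 0.85 0.35 0.36 0.007;1 0.85 0.35 0.36 0.007;1 0.85 0.35 0.36 0.007;1 0.85 0.35 0.36 0.007;1 0.85 0.35 0.36 0.007"
  newtons: 4

```text
time: 44.88
position: [0.5238, 0.1237, 0.1016]
tool_rot: [0.85, 0.527, 0.001, 0.0]
ft_force: [-0.1, -0.8, -0.2]
grip_width: 0.0867
grip_force: 0.0
```

```bash
python3 -c "
from h import *
go(.5257,.1243,.046,-26.4)"
```

```text
t 44.88 pos [0.5238 0.1237 0.1016] yaw -26.4 q6 0.49 w 0.0867 F [-0.1 -0.8 -0.2] -> shift [0.0068 0.0067 0.2782] turn -0.0002
```

Request:
move_arm:
  motion: "1 0.007 0.007 0.1 0;1 0.007 0.007 0.2 0;1 0.007 0.007 0.26 0;1 0.007 0.007 0.278 0;1 0.007 0.007 0.278 0;1 0.007 0.007 0.278 0;0.3 0.007 0.007 0.278 0;0.3 0.007 0.007 0.278 0;0.3 0.007 0.007 0.278 0;0.3 0.007 0.007 0.278 0;0.3 0.007 0.007 0.278 0;0.3 0.007 0.007 0.278 0"

```text
time: 45.88
position: [0.5251, 0.1249, 0.0454]
tool_rot: [0.85, 0.527, 0.0, 0.0]
ft_force: [-0.7, 0.1, 5.1]
grip_width: 0.068
grip_force: 4.0
```

```bash
python3 -c "
from h import *
go(.5257,.1243,.046,-26.4);print(robot.get_obs()['grip_force'])"
```

```text
t 45.88 pos [0.5251 0.1249 0.0454] yaw -26.4 q6 0.49 w 0.0680 F [-0.7  0.1  5.1] -> shift [-0.0013  0.0041 -0.0029] turn 0.0001
4.00699757374241
```

Gripped (68 mm). I'll follow the arc up to about 52° and check.

Request:
move_arm:
  motion: "0.3 0.015 0 -0.022 0;0.3 0.031 0 -0.043 0;0.3 0.049 0 -0.063 0;0.3 0.067 0 -0.082 0;0.3 0.088 0 -0.1 0;0.3 0.109 0 -0.116 0;0.3 0.131 0 -0.13 0;0.3 0.154 0 -0.144 0;0.3 0.202 0 -0.166 0;0.3 0.253 0 -0.181 0;0.3 0.306 0 -0.19 0;0.3 0.306 0 -0.19 0"

```text
time: 46.88
position: [0.5545, 0.1821, 0.084]
tool_rot: [0.849, 0.528, 0.002, 0.0]
ft_force: [0.2, -0.6, 3.5]
grip_width: 0.0678
grip_force: 4.0
```

Run:
```python
from h import *
go(.5257,.1243,.046,-26.4)
sd,ds=cam("side"); q=brass(sd,ds,"side",np.radians(63.6),(215,140,300,240)); 
e=np.array([np.cos(np.radians(63.6)),np.sin(np.radians(63.6))]); s=q[:,:2]@e
q2=q[(s>.25)&(s<.5)]; s2=q2[:,:2]@e
for z in np.arange(.005,.12,.01):
    k=(q2[:,2]>=z)&(q2[:,2]<z+.01); print(round(z,3),k.sum(),(s2[k].min().round(3),np.median(s2[k]).round(3)) if k.sum() else "")
```

```text
t 46.88 pos [0.5545 0.1821 0.084 ] yaw -26.3 q6 0.58 w 0.0678 F [ 0.2 -0.6  3.5] -> shift [-0.3235 -0.0016  0.189 ] turn 0.0005
brass n 643 z [0.012 0.076 0.177] along [0.378 0.405 0.432] across [-0.473 -0.36 ]
0.005 20 (np.float64(0.41), np.float64(0.417))
0.015 19 (np.float64(0.402), np.float64(0.411))
0.025 24 (np.float64(0.397), np.float64(0.406))
0.035 22 (np.float64(0.389), np.float64(0.395))
0.045 27 (np.float64(0.382), np.float64(0.388))
0.055 73 (np.float64(0.376), np.float64(0.386))
0.065 111 (np.float64(0.385), np.float64(0.399))
0.075 115 (np.float64(0.396), np.float64(0.411))
0.085 88 (np.float64(0.397), np.float64(0.422))
0.095 13 (np.float64(0.396), np.float64(0.428))
0.105 1 (np.float64(0.397), np.float64(0.397))
0.115 0
```

It works: the underside now stands at about 58° on the rim edge, which is still at 0.412. I'll finish the arc.

Request:
move_arm:
  motion: "0.3 0.027 0 -0.001 0;0.3 0.053 0 -0.001 0;0.3 0.08 0 0.001 0;0.3 0.106 0 0.004 0;0.3 0.132 0 0.009 0;0.3 0.157 0 0.016 0;0.3 0.182 0 0.024 0;0.3 0.207 0 0.034 0;0.3 0.23 0 0.043 0;0.3 0.254 0 0.054 0;0.3 0.254 0 0.056 0;0.3 0.254 0 0.056 0"

```text
time: 47.93
position: [0.5745, 0.2255, 0.0712]
tool_rot: [0.85, 0.527, -0.0, -0.0]
ft_force: [0.4, 0.6, 0.2]
grip_width: 0.068
grip_force: 4.0
```

Run:
```python
from h import *
go(.5257,.1243,.046,-26.4)
sd,ds=cam("side"); q=brass(sd,ds,"side",np.radians(63.6),(215,130,310,240)); 
e=np.array([np.cos(np.radians(63.6)),np.sin(np.radians(63.6))]); s=q[:,:2]@e
q2=q[(s>.25)&(s<.55)]; s2=q2[:,:2]@e
for z in np.arange(.005,.12,.01):
    k=(q2[:,2]>=z)&(q2[:,2]<z+.01); print(round(z,3),k.sum(),(s2[k].min().round(3),np.median(s2[k]).round(3)) if k.sum() else "")
```

```text
t 47.93 pos [0.5745 0.2255 0.0712] yaw -26.4 q6 0.65 w 0.0680 F [0.4 0.6 0.2] -> shift [-0.562   0.0063  0.126 ] turn 0.0001
brass n 688 z [0.006 0.068 0.166] along [0.42  0.433 0.484] across [-0.473 -0.362]
0.005 46 (np.float64(0.42), np.float64(0.426))
0.015 57 (np.float64(0.42), np.float64(0.426))
0.025 51 (np.float64(0.42), np.float64(0.427))
0.035 52 (np.float64(0.418), np.float64(0.427))
0.045 53 (np.float64(0.419), np.float64(0.428))
0.055 54 (np.float64(0.418), np.float64(0.425))
0.065 245 (np.float64(0.419), np.float64(0.451))
0.075 0 
0.085 1 (np.float64(0.449), np.float64(0.449))
0.095 0 
0.105 1 (np.float64(0.454), np.float64(0.454))
0.115 0
```

It stands mouth down. I'll release, back off, and measure it for a firm, centred grip.

Request:
move_arm:
  motion: "1 0 0 0 0;1 0 0 0 0;1 0 0 0 0;1 0 0 -0.15 0;1 0 0 -0.3 0;1 -0.2 0 -0.45 0;1 -0.4 0 -0.45 0;1 -0.6 0 -0.45 0;1 -0.8 0 -0.45 0;1 -1 0 -0.45 0;1 -1 0 -0.45 0;1 -1 0 -0.45 0"
  newtons: 25

```text
time: 48.98
position: [0.4851, 0.0441, 0.1619]
tool_rot: [0.851, 0.525, -0.0, -0.0]
ft_force: [-0.4, -0.3, 0.3]
grip_width: 0.087
grip_force: 0.0
```

Run:
```python
from h import *
im,d=cam("top"); cup(im,box=(210,150,320,240)); P=points("top",d)
sd,ds=cam("side"); q=brass(sd,ds,"side",np.radians(63.6),(215,130,310,240))
u=dot(im,0,(424.1,216.6)); print(u, onplane("top",[u],.056))
go(.556,.21,.1,-26)
```

```text
cup [574.29813521 226.58403465] meanR 37.5361144199925 normal yaw 19.72089860510488
brass n 562 z [0.006 0.053 0.074] along [0.42  0.432 0.738] across [-0.455 -0.385]
(np.float64(424.13421052631577), np.float64(216.6171052631579)) [[ 0.5351867  -0.23077965  0.056     ]]
t 49.08 pos [0.4867 0.046  0.162 ] yaw -26.4 q6 0.33 w 0.0874 F [1.3 0.4 0.3] -> shift [ 0.8883 -0.0553  0.3105] turn -0.0024
```

Request:
move_arm:
  motion: "1 0.2 0 0 0;1 0.4 0 0 0;1 0.6 -0.01 0 0;1 0.8 -0.02 0 0;1 0.96 -0.02 0 0;1 0.96 -0.02 0.1 0;1 0.96 -0.02 0.15 0;1 0.96 -0.02 0.15 0;1 0.96 -0.02 0.15 0;1 0.96 -0.02 0.15 0"

```text
time: 49.92
position: [0.5675, 0.2195, 0.1319]
tool_rot: [0.85, 0.527, -0.0, -0.0]
ft_force: [-0.5, -0.3, -0.7]
grip_width: 0.0866
grip_force: 0.0
```

```bash
python3 -c "
from h import *
go(.5738,.2242,.045,-26.2)"
```

```text
t 49.92 pos [0.5675 0.2195 0.1319] yaw -26.4 q6 0.65 w 0.0866 F [-0.5 -0.3 -0.7] -> shift [0.0351 0.0178 0.4343] turn -0.0012
```

Request:
move_arm:
  motion: "1 0.034 0.018 0.1 0;1 0.034 0.018 0.2 0;1 0.034 0.018 0.3 0;1 0.034 0.018 0.4 0;1 0.034 0.018 0.434 0;1 0.034 0.018 0.434 0;1 0.034 0.018 0.434 0;0.3 0.034 0.018 0.434 0;0.3 0.034 0.018 0.434 0;0.3 0.034 0.018 0.434 0;0.3 0.034 0.018 0.434 0;0.3 0.034 0.018 0.434 0"

```text
time: 50.92
position: [0.5745, 0.2244, 0.0459]
tool_rot: [0.85, 0.527, 0.001, 0.0]
ft_force: [-0.9, 0.1, 3.4]
grip_width: 0.0678
grip_force: 25.0
```

```bash
python3 -c "
from h import *
go(.535,0,.16,-26.2);print(robot.get_obs()['grip_force'])"
```

```text
t 50.92 pos [0.5745 0.2244 0.0459] yaw -26.4 q6 0.65 w 0.0678 F [-0.9  0.1  3.4] -> shift [-1.0926  0.3225 -0.5711] turn -0.0011
24.99968356685713
```

Request:
move_arm:
  motion: "0.3 0 0 -0.15 0;0.3 0 0 -0.3 0;0.3 0 0 -0.45 0;0.3 -0.1 0.04 -0.55 0;0.3 -0.25 0.1 -0.55 0;0.3 -0.4 0.16 -0.55 0;0.3 -0.55 0.22 -0.55 0;0.3 -0.7 0.28 -0.55 0;0.3 -0.85 0.34 -0.55 0;0.3 -1 0.4 -0.55 0;0.3 -1 0.4 -0.55 0;0.3 -1 0.4 -0.55 0"

```text
time: 51.92
position: [0.5564, 0.0079, 0.1547]
tool_rot: [0.851, 0.525, -0.0, -0.0]
ft_force: [0.4, 0.5, -1.9]
grip_width: 0.0675
grip_force: 25.0
```

Request:
move_arm:
  motion: "0.3 -0.15 0.06 0 0;0.3 -0.3 0.12 0 0;0.3 -0.45 0.18 0 0;0.3 -0.6 0.24 0 0;0.3 -0.75 0.3 0 0;0.3 -0.85 0.34 0 0;0.3 -0.85 0.34 0 0;0.3 -0.85 0.34 0 0;0.3 -0.85 0.34 0 0;0.3 -0.85 0.34 0 0"

```text
time: 52.75
position: [0.5419, -0.1709, 0.1547]
tool_rot: [0.849, 0.528, -0.0, -0.001]
ft_force: [0.2, 0.2, -2.7]
grip_width: 0.0677
grip_force: 25.0
```

Run:
```python
from h import *
go(.5357,-.233,.12,-26.4);print(robot.get_obs()['grip_force'])
sd,ds=cam("side")
u=dot(sd,0,(341.4,271.4),3); print(u,onplane("side",[u],.056))
```

```text
t 52.75 pos [ 0.5419 -0.1709  0.1547] yaw -26.3 q6 -0.04 w 0.0677 F [ 0.2  0.2 -2.7] -> shift [-0.2922  0.1097  0.1732] turn 0.0007
24.999508098699152
(np.float64(341.6882494004796), np.float64(272.0431654676259)) [[ 0.53563546 -0.23560566  0.056     ]]
```

Request:
move_arm:
  motion: "0.3 -0.1 0.04 0 0;0.3 -0.2 0.08 0 0;0.3 -0.29 0.11 0.08 0;0.3 -0.29 0.11 0.15 0;0.3 -0.29 0.11 0.15 0;0.3 -0.29 0.11 0.15 0;0.3 -0.29 0.11 0.15 0;0.3 -0.29 0.11 0.15 0;0.3 -0.29 0.11 0.15 0;0.3 -0.29 0.11 0.15 0"

```text
time: 53.63
position: [0.5365, -0.2344, 0.1257]
tool_rot: [0.85, 0.527, 0.0, 0.001]
ft_force: [0.0, -0.1, -2.4]
grip_width: 0.068
grip_force: 25.0
```

Run:
```python
from h import *
go(.5357,-.233,.112,-26.4)
sd,ds=cam("side"); im,d=cam("top")
t=np.radians(63.6)
for n,i,dd,b in(("side",sd,ds,(295,200,390,300)),("top",im,d,(390,190,450,250))):
    q=brass(i,dd,n,t,b)
e=np.array([np.cos(t),np.sin(t)]); print("base along/across arm", np.array([.5357,-.233])@e, np.array([.5357,-.233])@[-e[1],e[0]])
cv2.imwrite("pics/g.png",np.hstack([cv2.resize(im[180:260,380:460,::-1],(400,400)),cv2.resize(sd[215:315,292:392,::-1],(400,400))]))
```

```text
t 53.63 pos [ 0.5365 -0.2344  0.1257] yaw -26.3 q6 -0.14 w 0.0680 F [ 0.  -0.1 -2.4] -> shift [ 0.0042 -0.0069  0.0686] turn 0.0003
brass n 1468 z [0.013 0.123 0.153] along [-0.007  0.006  0.044] across [-0.62  -0.554]
brass n 1 z [0.01 0.01 0.01] along [0.069 0.069 0.069] across [-0.621 -0.621]
base along/across arm 0.029490225353582422 -0.5834327867103416
```

View pics/g.png

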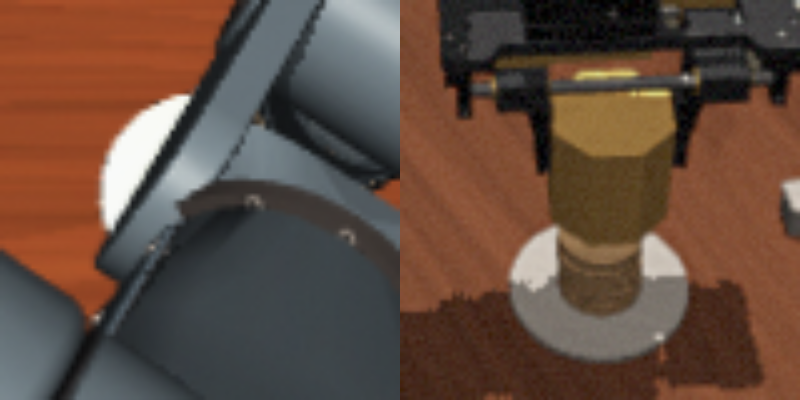

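The right crop shows the cup mouth down directly above the stack, over the base (cup about x=611, stack and base x=600; the numbers leave ~1.5 mm to correct). Lowering slowly.

Request:
move_arm:
  motion: "0.3 0.004 -0.007 0.02 0;0.3 0.004 -0.007 0.04 0;0.3 0.004 -0.007 0.06 0;0.3 0.004 -0.007 0.08 0;0.3 0.004 -0.007 0.1 0;0.3 0.004 -0.007 0.12 0;0.3 0.004 -0.007 0.14 0;0.3 0.004 -0.007 0.14 0;0.3 0.004 -0.007 0.14 0"

```text
time: 54.48
position: [0.535, -0.2332, 0.0965]
tool_rot: [0.85, 0.527, -0.0, -0.0]
ft_force: [-0.0, -0.6, -2.3]
grip_width: 0.0679
grip_force: 25.0
```

```bash
python3 -c "
from h import *
go(.5357,-.233,.052,-26.4)"
```

```text
t 54.48 pos [ 0.535  -0.2332  0.0965] yaw -26.4 q6 -0.14 w 0.0679 F [-0.  -0.6 -2.3] -> shift [0.0025 0.0031 0.2225] turn 0.0001
```

No contact with the stack. Continuing.

Request:
move_arm:
  motion: "0.3 0.002 0.003 0.025 0;0.3 0.002 0.003 0.05 0;0.3 0.002 0.003 0.075 0;0.3 0.002 0.003 0.1 0;0.3 0.002 0.003 0.125 0;0.3 0.002 0.003 0.15 0;0.3 0.002 0.003 0.17 0;0.3 0.002 0.003 0.185 0;0.3 0.002 0.003 0.2 0;0.3 0.002 0.003 0.205 0;0.3 0.002 0.003 0.205 0;0.3 0.002 0.003 0.205 0"

```text
time: 55.48
position: [0.536, -0.2333, 0.056]
tool_rot: [0.85, 0.527, 0.0, 0.0]
ft_force: [0.6, -0.3, -1.2]
grip_width: 0.0679
grip_force: 25.0
```

```bash
python3 -c "
from h import *
go(.5357,-.233,.052,-26.4)"
```

```text
t 55.48 pos [ 0.536  -0.2333  0.056 ] yaw -26.4 q6 -0.14 w 0.0679 F [ 0.6 -0.3 -1.2] -> shift [ 0.0008 -0.002   0.0201] turn 0.0001
```

Request:
move_arm:
  motion: "0.3 0 -0.002 0.005 0;0.3 0 -0.002 0.01 0;0.3 0 -0.002 0.015 0;0.3 0 -0.002 0.02 0;0.3 0 -0.002 0.02 0;1 0 -0.002 0.02 0;1 0 -0.002 0.02 0;1 0 -0.002 0.02 0;1 0 -0.002 0.02 0"

```text
time: 56.23
position: [0.5357, -0.2332, 0.0522]
tool_rot: [0.85, 0.527, 0.0, 0.0]
ft_force: [-0.7, 0.3, 0.5]
grip_width: 0.0841
grip_force: 0.0
```

Request:
move_arm:
  motion: "1 0 0 -0.1 0;1 0 0 -0.2 0;1 0 0 -0.3 0;1 0 0 -0.45 0;1 0.2 -0.1 -0.55 0;1 0.4 -0.2 -0.55 0;1 0.6 -0.3 -0.55 0;1 0.8 -0.3 -0.55 0;1 1 -0.3 -0.55 0;1 1 -0.3 -0.55 0;1 1 -0.3 -0.55 0;1 1 -0.3 -0.55 0"

```text
time: 57.23
position: [0.5705, -0.0272, 0.1619]
tool_rot: [0.849, 0.528, -0.0, 0.0]
ft_force: [0.1, 0.1, 0.4]
grip_width: 0.0869
grip_force: 0.0
```

Run:
```python
from h import *
o=robot.get_obs(); print(o["position"],o["ft_force"],o["time"])
im,d=cam("top"); sd,ds=cam("side"); cup(im,z=.078,box=(395,190,450,245))
t=np.radians(63.6); q=brass(sd,ds,"side",t,(295,220,390,310)); brass(im,d,"top",t,(395,190,450,245))
e=np.array([np.cos(t),np.sin(t)]); b=np.array([.5363,-.236]); print("side base",b@e,b@[-e[1],e[0]]); b=np.array([.5357,-.2311]); print("top base",b@e,b@[-e[1],e[0]])
tp=q[q[:,2]>.070]; print("top face",len(tp),np.median(tp,0),np.linalg.svd(tp-tp.mean(0),full_matrices=False)[2][2])
h=cv2.inRange(cv2.cvtColor(sd,cv2.COLOR_RGB2HSV),(13,60,40),(36,255,255)); 
# white ring visible around cup, top view: base disc centroid
w=cv2.inRange(cv2.cvtColor(im,cv2.COLOR_RGB2HSV),(0,0,200),(179,25,255)); w[:,:390]=0;w[:,455:]=0;w[:185]=0;w[255:]=0
c=max(cv2.findContours(w,0,1)[0],key=cv2.contourArea); print(cv2.minEnclosingCircle(c))
```

```text
[ 0.57049618 -0.02716795  0.16189885] [0.14306341 0.1215184  0.37566808] 57.2333
cup [ 535.45174191 -227.26766637] meanR 39.29301480185479 normal yaw 19.017854465136693
brass n 1120 z [0.008 0.071 0.079] along [-0.006  0.01   0.225] across [-0.702 -0.552]
brass n 763 z [0.009 0.077 0.083] along [-0.     0.035  0.066] across [-0.615 -0.549]
side base 0.02706987118037521 -0.58530411930404
top base 0.031192077698037307 -0.5825879798698902
top face 571 [ 0.5356119  -0.23829503  0.07710924] [-0.01443326 -0.0213741   0.99966736]
((420.7334899902344, 219.14466857910156), 20.9448184967041)
```

```bash
python3 -c "
from h import *
print(robot.hand_in())"
```

```text
the job is handed in; nothing more can be done
None
```

The job is handed in: all five wooden laps are stacked centred on the steel base, and the brass cup sits mouth down over them, about 2 mm or less off centre by the cameras and with its rim down on the steel; the firebrick, box and hammer were not touched; the judge returned no verdict.

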